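# Put the fallen paint bottle back in the paint cupboard

### The job

In the art room, swing the paint cupboard's door wide open by its handle. Then stand the fallen paint bottle upright on the table and let go of it; after that take it again and set it, upright, on the cork mat in the empty bay inside the cupboard. Leave the door wide open and do not disturb the other things on the table or the bottle already in the cupboard.

Things in the scene. Friction and masses are not known exactly. Their poses are not given: they have to be found in the camera images.
- cupboard: fixed plywood cupboard with clear roof and back, 140 deep (x), 262 wide (y), 320 high. Origin: centre of its underside; +x points into it, away from the robot; z up. Open front plane at x = -70 mm, the door hangs before it. Sides 12 thick; floor's top 12 above the table, roof's underside 305; back's inner face x = +62. It has no other opening: things go in through the front
- bays (a point): top front corner of the middle partition, cupboard frame x = -58, y = 0, z = 112. Three fixed partitions, 6 thick, at y = -78, 0, +78, from here to the back, tops 112 above the table, make two bays 72 wide centred at y = -39 and +39. 10 mm are free on either side of a bottle in a bay, too little for a finger; above 112 it is open from wall to wall
- door (a joint): cupboard door's angle in rad: 0 shut, grows as it opens towards the robot, stop at 2.0; it starts at 0 to 0.12. Panel 15 thick, 262 wide, 4 to 318 mm above the table. No latch; the hinge rubs with about 0.35 N m and the door stays where it is left
- hinge (a point): a point on the door's vertical hinge axis, at the cupboard's left front edge (seen from the robot; cupboard frame x = -70, y = +131), 283 above the table. Opening, the free edge swings from the right towards the robot (clockwise from above)
- handle (a point): steel door handle near the door's free edge: upright round bar, 12 mm thick, 222 to 311 above the table, axis 35 off the door's face, stand-offs at 228 and 271. Origin: on the bar's axis 283 above the table, the height to pinch it from above. Axes turn with the door: x at its face, y to the hinge, z up. From the hinge axis: 230 mm along the door, 50 out in front
- bottle: the fallen bottle: white plastic, square 52 x 52 body 104 long, short shoulder, round grey cap 34 in diameter from 112 to 150 mm. About 0.3 kg. Origin: centre of its square foot; +x runs along its axis to the cap. It lies on a flat side: origin 26 above the table, x level. Upright, x points up and the origin is at the height of what it stands on
- mat: cork mat 66 x 66, 3 thick, fixed on the cupboard's floor in the empty bay (either one). Top 15 above the table. Origin: centre of its underside, 12 above the table, 58 mm behind the open front plane. Axes as the cupboard's
- bottle2: another bottle of the same kind, standing upright in the other bay, cap up. Origin: centre of its foot, z up
- jar_big: paint jar, 72 diameter, 85 high, stands on the table. Origin: centre of its foot
- jar_small: paint jar, 56 diameter, 60 high, stands on the table. Origin: centre of its foot
- brush_pot: turquoise brush pot, 90 diameter, 100 high, with brushes up to 215 high that lean up to 60 mm from its axis. Origin: centre of its foot
- flat_brush: wide flat brush lying on the table, 157 long, 50 wide, 14 high. Origin: under its ferrule
- palette: round white palette plate, 120 diameter, 14 high. Origin: centre of its underside
- tape: roll of paper tape lying flat, 100 diameter, 24 high. Origin: centre of its underside

How it is judged:
By the outcome, as a careful person would: the job done as asked, in the order asked, and still so for the second after the job is handed in, with the robot touching nothing.
It also fails if it takes over 72 s, if anything falls off the work surface, if the arm or the gripper's body presses on something with over 40 N, if the wrist force passes 120 N, or if a joint passes its speed limit or range.

### The arm

A 6-joint arm with a two-finger parallel gripper is mounted at the origin on the work surface. World frame = base frame: x ahead of the robot, y to its left, z up, the work surface at z = 0. Lengths are in m, angles in rad, forces in N, time in s.
With the tool pointing down it reaches from about 0.275 to 0.85 m from the base axis. Payload 19 kg.
Tool frame: the origin (TCP) lies midway between the tips of the shut fingers; the grasp point (between the pads) lies 19 mm behind it (arm.grip_depth is the distance from the TCP to the grasp point, in m); z points along the fingers, y is the line along which they close (so a half turn about z gives the same grasp; the last joint's range is limited). The gripper opens to 85 mm and grips with 20 to 120 N. Pads are 22 mm wide; open, the fingers measure 114 mm over their backs; the gripper's body (76 mm by 85 mm) begins 54 mm behind the grasp point. The pads swing forward as they close: fully open they stand 13 mm farther back than shut.
Start: joints at [1.065, 0.15, 1.437, -0, 1.554, -0.134], TCP at [0.209, 0.536, 0.231] pointing down, gripper open.
Joint ranges: [-2.8, 2.8], [-0.68, 2.1], [0.12, 2.68], [-1.39, 4.53], [0.16, 2.79], [-2.81, 2.81]. Speed limits (rad/s): [1.89, 1.89, 2.22, 3.01, 3.01, 3.01].

### API

Orientations are given as a 3x3 rotation matrix whose columns are the frame's x, y, z axes.
In Python, from plant import monitor, cams, close_job, arm gives the robot as it stands.
- The arm moves only by the tool servo_tool, never from a script. Its argument "commands" is a list of rows, each an object of numbers: "wx", "wy", "wz": the turn, a rotation vector about the tool's x, y, z normalised to -1 to 1, where 1 is 90 degrees; "dx", "dy", "dz": the shift along the tool's x, y, z normalised to -1 to 1, where 1 is 0.1 m; "hand": the gripper command: -1 is fully open, 1 is shut, values between are in proportion. A call has 1 to 8 rows; each row shifts and turns the commanded pose from where the row before left it, along the tool's axes as they then stand; what a row does not reach is not made up. A row lasts 1/12 s, in which the tool goes at most 41.7 mm and 7.16 degrees, less where a joint would pass 70% of its speed; a pose out of reach is approached as far as the arm can. A call with a number of a shift or a turn outside -1 to 1 is refused whole. A call with a gripper value outside its range is refused whole. The fingers move at their own pace and stop on an object; the grip force is fixed at half the most. Time passes only in rows, so rows that do not move let the fingers close. It gives the time, the measured TCP pose, the force, the opening and the grip force at its end, in the units of the state.
- monitor.read_state(): the state, without advancing time (a new reading comes with each control period).
- cams.camera(name): name is "scene" or "top" or "wrist"; returns the picture (384x512x3 uint8, red, green, blue); there is no depth.
- cams.camera_model(name): a dict with "K" (3x3 intrinsics, pixels), "eye" and "orientation" of the camera in the world. Camera axes: x right, y down, z forward; pixel columns grow to the right and rows downward; lengths in m; the calibration is good to about 2 mm. A picture is of the moment at which its call begins: read the wrist's pose just before it. camera_model takes no time and is no camera call; for the wrist camera it gives the pose at the moment of the call.
- close_job(): hands the job in; it is judged then, once.
The state is a dict: "t": time; "joint_positions": joint angles; "dq": joint speeds; "joint_efforts": joint torques, N m; "tcp_pos": TCP position; "tcp_rot": TCP orientation; "force": force on the tool from outside, world axes, zero at the start; "wrist_torque": the same for the moment, N m; "finger_gap": opening from 0.0 (shut) to 1.0 (fully open); "grasp_force": force on a finger pad.
Only numpy, scipy, OpenCV 4.12 (cv2) and the standard library are available. Lean on these libraries where they do the work, as an engineer would, in place of code of your own. Each camera call takes 0.05 s, during which the arm holds its last target. There are 200 camera calls.

## Working session

There is one attempt and no reset: what is moved stays moved. The work goes in short steps, Python scripts to look and compute and a tool call to move; the robot and the scene stay as the last step left them, time stands still between calls to the robot, and variables do not carry over. Pictures are saved under pics/ and viewed, at most 10 in all, crops included, and the job is handed in when it is done.

Besides the shell and the picture viewer there is one more tool, called in YAML: its name, and indented under it one key for each argument. servo_tool: Moves the arm, as the interface text tells. Its arguments: {"type":"object","properties":{"commands":{"type":"array","items":{"type":"object","properties":{"wx":{"type":"number"},"wy":{"type":"number"},"wz":{"type":"number"},"dx":{"type":"number"},"dy":{"type":"number"},"dz":{"type":"number"},"hand":{"type":"number"}}}}},"required":["commands"]}

```bash
mkdir -p pics; python3 - <<'E'
from plant import monitor, cams, arm
import cv2, numpy as np
s=monitor.read_state();print(s['t'],s['tcp_pos'],np.round(s['tcp_rot'],3).tolist(),arm.grip_depth)
for n in ('scene','top'):
    im=cams.camera(n);m=cams.camera_model(n);cv2.imwrite(f'pics/{n}0.png',im[:,:,::-1])
    print(n,np.round(m['K'],1).tolist(),np.round(m['eye'],3),np.round(m['orientation'],3).tolist())
E
```

```text
0.0 [0.20877659 0.53550742 0.2307239 ] [[-0.932, 0.363, -0.001], [0.363, 0.932, -0.001], [0.0, -0.001, -1.0]] 0.0187
scene [[362.4, 0.0, 256.0], [0.0, 362.4, 192.1], [0.0, 0.0, 1.0]] [0.7   0.059 1.016] [[-0.62, 0.741, -0.257], [0.785, 0.586, -0.202], [0.001, -0.327, -0.945]]
top [[362.4, 0.0, 252.5], [0.0, 362.4, 190.0], [0.0, 0.0, 1.0]] [ 0.422 -0.114  1.078] [[0.022, -0.998, 0.052], [-1.0, -0.022, -0.016], [0.017, -0.052, -0.999]]
```

View pics/scene0.png

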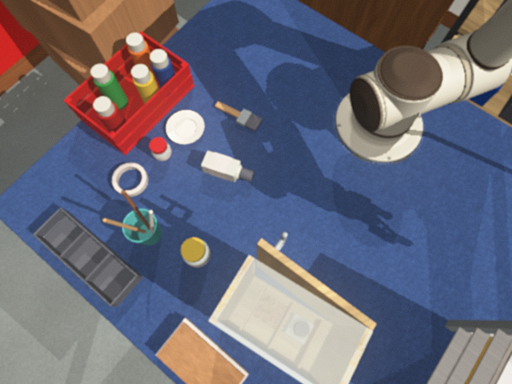

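View pics/top0.png

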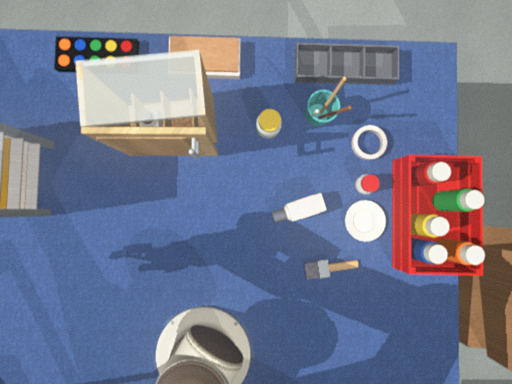

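The top view shows the cupboard at (80–215, 50–155), with its door slightly ajar and the handle near (195,147). The bottle lies at (275–327, 195–220) with its cap to the left. The scene view shows the handle at about (282,240). I'll zoom in on the cupboard and the bottle.

```bash
cat > h.py <<'E'
from plant import monitor, cams, arm
import cv2, numpy as np
def ray(n,u,v,m=None):
    m=m or cams.camera_model(n);d=np.array(m['orientation'])@np.linalg.inv(m['K'])@np.array([u,v,1.]);return np.array(m['eye']),d
def pl(n,u,v,z,m=None):
    e,d=ray(n,u,v,m);return e+d*(z-e[2])/d[2]
def tri(l):
    A=np.zeros((3,3));b=np.zeros(3)
    for n,u,v in l:
        e,d=ray(n,u,v);d/=np.linalg.norm(d);P=np.eye(3)-np.outer(d,d);A+=P;b+=P@e
    return np.linalg.solve(A,b)
E
python3 - <<'E'
from h import *
a=cv2.imread('pics/top0.png')[40:170,65:230];b=cv2.imread('pics/scene0.png')[225:384,195:385]
a=cv2.resize(a,None,fx=4,fy=4,interpolation=2)[:520,:660]
b=cv2.resize(b,None,fx=3.6,fy=3.6,interpolation=2)
cv2.imwrite('pics/a.png',a);cv2.imwrite('pics/b.png',b);print(a.shape,b.shape)
im=cv2.imread('pics/top0.png');
hsv=cv2.cvtColor(im,cv2.COLOR_BGR2HSV)
m=((hsv[:,:,1]<60)&(hsv[:,:,2]>150)).astype(np.uint8);m[:185]=0;m[230:]=0;m[:,:265]=0;m[:,335:]=0
c=max(cv2.findContours(m,0,1)[0],key=cv2.contourArea);r=cv2.minAreaRect(c);bx=cv2.boxPoints(r);print(r,[pl('top',*p,.04).round(3).tolist() for p in bx])
print('body',[pl('top',*r[0],z).round(3) for z in(.03,.05)],'cap',pl('top',279,215,.04))
E
```

```text
(520, 660, 3) (572, 684, 3)
((299.2000427246094, 209.09999084472656), (20.55480194091797, 52.17757797241211), 71.56504821777344) [[0.427, -0.185, 0.04], [0.478, -0.327, 0.04], [0.422, -0.346, 0.04], [0.372, -0.205, 0.04]]
body [array([ 0.425, -0.267,  0.03 ]), array([ 0.424, -0.264,  0.05 ])] cap [ 0.40637635 -0.20790008  0.04      ]
```

View pics/a.png

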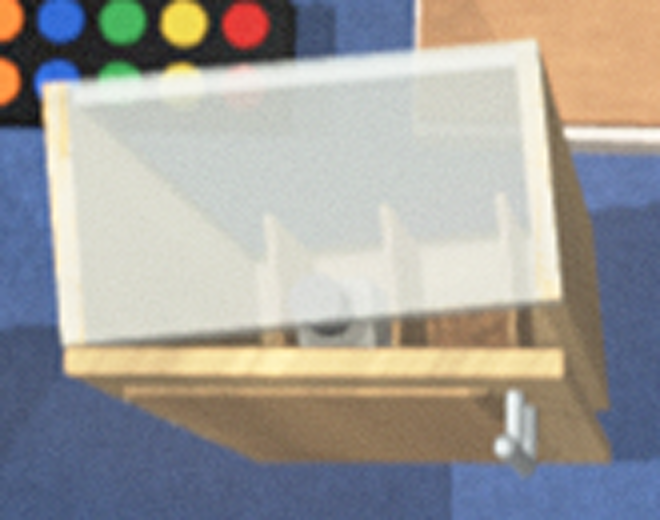

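View pics/b.png

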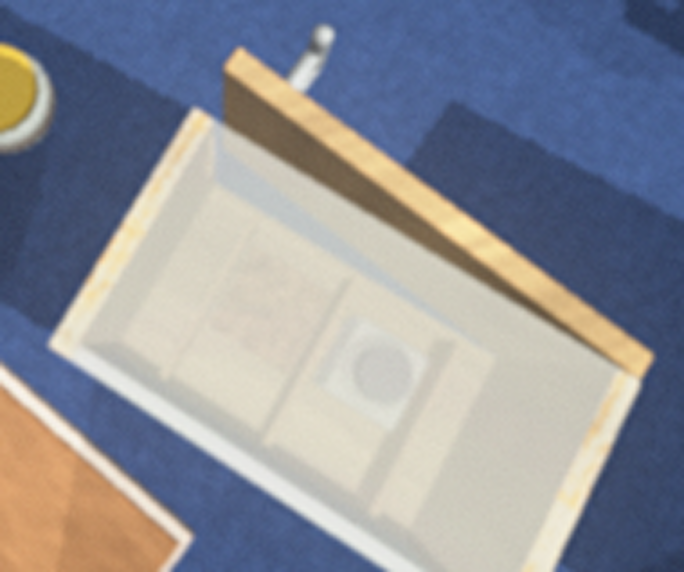

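The close crops show the mat in the right bay (y = -39) and bottle2 in the left one. The roof corners in the top crop are at (43,85), (537,42), (562,300) and (65,345), and the handle top is at (505,447). In the scene crop the handle top is at (321,35).

```bash
python3 - <<'E'
from h import *
T=lambda u,v:('top',65+u/4-.4,40+v/4-.4)
S=lambda u,v:('scene',195+u/3.6-.4,225+v/3.6-.4)
for k,p in dict(BL=(43,85),BR=(537,42),FR=(562,300),FL=(65,345)).items(): print(k,pl(*T(*p),.32).round(4))
for k,p in dict(BR=(55,345),FR=(200,112),FL=(638,380)).items(): print(k,'S',pl(*S(*p),.32).round(4))
print('handle',pl(*T(505,447),.311),pl(*S(321,35),.311),tri([T(505,447),S(321,35)]))
print('door top free',[pl(*T(562,v),.318).round(4) for v in(348,377)],pl(*S(240,50),.318), 'hinge end',pl(*T(67,375),.318))
im=cv2.imread('pics/scene0.png');hsv=cv2.cvtColor(im,cv2.COLOR_BGR2HSV)
m=((hsv[:,:,1]<60)&(hsv[:,:,2]>150)).astype(np.uint8);m[:145]=0;m[190:]=0;m[:,:195]=0;m[:,255:]=0
c=max(cv2.findContours(m,0,1)[0],key=cv2.contourArea);r=cv2.minAreaRect(c);bx=cv2.boxPoints(r);print(r,[pl('scene',*p,.04).round(3).tolist() for p in bx])
print('cap',[pl('scene',u,v,.026).round(3) for u,v in ((253,176),)],pl('top',274,216,.026))
for n,u,v,z in(('jar_big',268,117,.085),('small',371,183,.06),('palette',365,221,.014),('brush',325,269,.01),('pot',323,103,.1),('tape',369,142,.024)): print(n,pl('top',u,v,z).round(3))
E
```

```text
BL [0.7269 0.2547 0.32  ]
BR [ 0.7578 -0.0053  0.32  ]
FR [ 0.6189 -0.0225  0.32  ]
FL [0.5883 0.2368 0.32  ]
BR S [ 0.7554 -0.0026  0.32  ]
FR S [ 0.6189 -0.0183  0.32  ]
FL S [0.5876 0.2363 0.32  ]
handle [0.54142663 0.00655093 0.311     ] [0.5436026  0.00648277 0.311     ] [0.54237345 0.00668245 0.30689829]
door top free [array([ 0.5938, -0.023 ,  0.318 ]), array([ 0.5783, -0.0234,  0.318 ])] [ 0.57900285 -0.02247727  0.318     ] hinge end [0.57283518 0.23593029 0.318     ]
((222.0147705078125, 163.96449279785156), (39.53846740722656, 20.38461685180664), 22.61986541748047) [[0.473, -0.329, 0.04], [0.412, -0.35, 0.04], [0.383, -0.234, 0.04], [0.443, -0.215, 0.04]]
cap [array([ 0.397, -0.19 ,  0.026])] [ 0.40296514 -0.19470171  0.026     ]
jar_big [ 0.678 -0.168  0.085]
small [ 0.503 -0.465  0.06 ]
palette [ 0.394 -0.464  0.014]
brush [ 0.251 -0.348  0.01 ]
pot [ 0.717 -0.318  0.1  ]
tape [ 0.627 -0.471  0.024]
```

```bash
cat >> h.py <<'E'
from scipy.linalg import fractional_matrix_power as fmp
from scipy.spatial.transform import Rotation as Ro
G=.0187
def rot(z,y):
    z=np.array(z,float);z/=np.linalg.norm(z);y=np.array(y,float);y-=z*(y@z);y/=np.linalg.norm(y);return np.c_[np.cross(y,z),y,z]
def H(R,p): T=np.eye(4);T[:3,:3]=R;T[:3,3]=p;return T
def now(): s=monitor.read_state();return H(np.array(s['tcp_rot']),np.array(s['tcp_pos']))
def plan(T,T0=None,name='',n=None):
    """equal rows (screw motion) from T0 to T"""
    T0=now() if T0 is None else T0
    D=np.linalg.inv(T0)@T;w=Ro.from_matrix(D[:3,:3]).magnitude()
    k=n or max(int(np.ceil(max(np.linalg.norm(D[:3,3])/.036,np.degrees(w)/6.6))),1)
    for k in range(k,k+40):
        F=np.real(fmp(D,1/k))
        if n or np.linalg.norm(F[:3,3])<.038: break
    print(name,k,'x d',np.round(F[:3,3]*10,3),'w',np.round(Ro.from_matrix(F[:3,:3]).as_rotvec()/(np.pi/2),4));return T
def st():
    s=monitor.read_state();print('t %.2f'%s['t'],'tcp',np.round(s['tcp_pos'],4),'F',np.round(s['force'],1),'gap %.3f gf %.1f'%(s['finger_gap'],s['grasp_force']),'q',np.round(s['joint_positions'],2))
yaw=.1175;xc=np.array([np.cos(yaw),np.sin(yaw),0]);yc=np.array([-xc[1],xc[0],0]);hinge=np.array([.588,.2366,0])
def handle(th):
    a=np.array([[np.cos(th),np.sin(th),0],[-np.sin(th),np.cos(th),0],[0,0,1]]);return hinge+a@(-.05*xc-.23*yc),a@yc
E
python3 - <<'E'
from h import *
p,y=handle(.1);print(p,y)
p=np.array([.542,.0066,0])
plan(H(rot([0,0,-1],y),p+[0,0,.36]))
E
```

```text
[0.54203245 0.00576026 0.        ] [-0.01749911  0.99984688  0.        ]
 18 x d [-0.238 -0.256 -0.072] w [-0.     -0.     -0.0138]
```

servo_tool:
  commands:
    - {"dx": -0.24, "dy": -0.255, "dz": -0.075, "wz": -0.014, "hand": -1}
    - {"dx": -0.24, "dy": -0.255, "dz": -0.075, "wz": -0.014, "hand": -1}
    - {"dx": -0.24, "dy": -0.255, "dz": -0.075, "wz": -0.014, "hand": -1}
    - {"dx": -0.24, "dy": -0.255, "dz": -0.075, "wz": -0.014, "hand": -1}
    - {"dx": -0.24, "dy": -0.255, "dz": -0.075, "wz": -0.014, "hand": -1}
    - {"dx": -0.24, "dy": -0.255, "dz": -0.075, "wz": -0.014, "hand": -1}
    - {"dx": -0.24, "dy": -0.255, "dz": -0.075, "wz": -0.014, "hand": -1}
    - {"dx": -0.24, "dy": -0.255, "dz": -0.075, "wz": -0.014, "hand": -1}

```text
$.commands[0]: bad value
```

servo_tool:
  commands:
    - {"dx": -0.24, "dy": -0.255, "dz": -0.075, "wz": -0.014, "hand": -1}
    - {"dx": -0.24, "dy": -0.255, "dz": -0.075, "wz": -0.014, "hand": -1}
    - {"dx": -0.24, "dy": -0.255, "dz": -0.075, "wz": -0.014, "hand": -1}
    - {"dx": -0.24, "dy": -0.255, "dz": -0.075, "wz": -0.014, "hand": -1}
    - {"dx": -0.24, "dy": -0.255, "dz": -0.075, "wz": -0.014, "hand": -1}
    - {"dx": -0.24, "dy": -0.255, "dz": -0.075, "wz": -0.014, "hand": -1}
    - {"dx": -0.24, "dy": -0.255, "dz": -0.075, "wz": -0.014, "hand": -1}
    - {"dx": -0.24, "dy": -0.255, "dz": -0.075, "wz": -0.014, "hand": -1}

```text
$.commands[0]: bad value
```

```bash
python3 - <<'E'
from h import *
st();m=cams.camera_model('wrist');im=cams.camera('wrist');cv2.imwrite('pics/w1.png',im[:,:,::-1])
print(np.array(m['K']).round(1).tolist(),m['eye'],np.array(m['orientation']).round(3).tolist())
np.savez('w1',**m)
for p in ([.542,.0066,.311],[.542,.0066,.283]):
    q=np.array(m['K'])@np.array(m['orientation']).T@(np.array(p)-m['eye']);print(q[:2]/q[2])
p,y=handle(.1)
plan(H(rot([0,0,-1],y),[.542,.0066,.36]))
E
```

```text
t 0.10 tcp [0.2088 0.5355 0.2307] F [-0.2 -1.   1.1] gap 1.001 gf 0.0 q [ 1.06  0.15  1.44  0.    1.55 -0.13]
[[319.8, 0.0, 253.9], [0.0, 319.8, 191.2], [0.0, 0.0, 1.0]] [0.14160611 0.56224896 0.37334485] [[0.363, 0.893, 0.267], [0.932, -0.348, -0.104], [-0.0, 0.287, -0.958]]
[-275.93421502  949.41482277]
[-219.4113542   858.33682129]
 18 x d [-0.238 -0.256 -0.072] w [-0.     -0.     -0.0138]
```

View pics/w1.png

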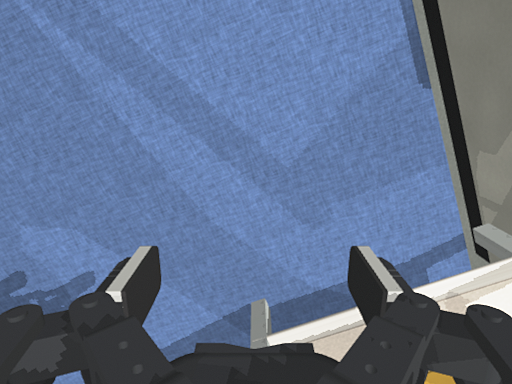

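The move was refused, and the picture only shows the start pose. I'll try again with all seven fields filled in.

servo_tool:
  commands:
    - {"dx": -0.24, "dy": -0.255, "dz": -0.075, "wx": 0, "wy": 0, "wz": -0.014, "hand": -1}

```text
t: 0.23
tcp_pos: [0.2206, 0.5052, 0.2365]
tcp_rot: [[-0.94, 0.341, -0.003], [0.341, 0.94, -0.002], [0.002, -0.003, -1.0]]
force: [0.5, 1.2, 0.2]
finger_gap: 0.999
grasp_force: 0.0
```

servo_tool:
  commands:
    - {"dx": -0.24, "dy": -0.255, "dz": -0.075, "wx": 0, "wy": 0, "wz": -0.014, "hand": -1}
    - {"dx": -0.24, "dy": -0.255, "dz": -0.075, "wx": 0, "wy": 0, "wz": -0.014, "hand": -1}
    - {"dx": -0.24, "dy": -0.255, "dz": -0.075, "wx": 0, "wy": 0, "wz": -0.014, "hand": -1}
    - {"dx": -0.24, "dy": -0.255, "dz": -0.075, "wx": 0, "wy": 0, "wz": -0.014, "hand": -1}
    - {"dx": -0.24, "dy": -0.255, "dz": -0.075, "wx": 0, "wy": 0, "wz": -0.014, "hand": -1}
    - {"dx": -0.24, "dy": -0.255, "dz": -0.075, "wx": 0, "wy": 0, "wz": -0.014, "hand": -1}
    - {"dx": -0.24, "dy": -0.255, "dz": -0.075, "wx": 0, "wy": 0, "wz": -0.014, "hand": -1}
    - {"dx": -0.24, "dy": -0.255, "dz": -0.075, "wx": 0, "wy": 0, "wz": -0.014, "hand": -1}

```text
t: 0.9
tcp_pos: [0.352, 0.2537, 0.2992]
tcp_rot: [[-0.985, 0.172, 0.0], [0.172, 0.985, 0.0], [-0.0, 0.0, -1.0]]
force: [1.3, 1.0, -0.1]
finger_gap: 1.002
grasp_force: 0.0
```

servo_tool:
  commands:
    - {"dx": -0.24, "dy": -0.255, "dz": -0.075, "wx": 0, "wy": 0, "wz": -0.014, "hand": -1}
    - {"dx": -0.24, "dy": -0.255, "dz": -0.075, "wx": 0, "wy": 0, "wz": -0.014, "hand": -1}
    - {"dx": -0.24, "dy": -0.255, "dz": -0.075, "wx": 0, "wy": 0, "wz": -0.014, "hand": -1}
    - {"dx": -0.24, "dy": -0.255, "dz": -0.075, "wx": 0, "wy": 0, "wz": -0.014, "hand": -1}
    - {"dx": -0.24, "dy": -0.255, "dz": -0.075, "wx": 0, "wy": 0, "wz": -0.014, "hand": -1}
    - {"dx": -0.24, "dy": -0.255, "dz": -0.075, "wx": 0, "wy": 0, "wz": -0.014, "hand": -1}
    - {"dx": -0.24, "dy": -0.255, "dz": -0.075, "wx": 0, "wy": 0, "wz": -0.014, "hand": -1}
    - {"dx": 0, "dy": 0, "dz": 0, "wx": 0, "wy": 0, "wz": 0, "hand": -1}

```text
t: 1.57
tcp_pos: [0.5023, 0.0559, 0.3513]
tcp_rot: [[-1.0, 0.022, -0.0], [0.022, 1.0, -0.001], [0.0, -0.001, -1.0]]
force: [-0.7, 0.7, -0.4]
finger_gap: 0.999
grasp_force: 0.0
```

```bash
python3 - <<'E'
from h import *
st();p,y=handle(.1)
A=plan(H(rot([0,0,-1],y),[.542,.0066,.36]))
E
```

```text
t 1.57 tcp [0.5023 0.0559 0.3513] F [-0.7  0.7 -0.4] gap 0.999 gf 0.0 q [-0.04 -0.01  1.37 -0.    1.78 -1.59]
 2 x d [-0.202 -0.244 -0.044] w [-0.0004 -0.     -0.0126]
```

servo_tool:
  commands:
    - {"dx": -0.2, "dy": -0.245, "dz": -0.045, "wx": 0, "wy": 0, "wz": -0.0126, "hand": -1}
    - {"dx": -0.2, "dy": -0.245, "dz": -0.045, "wx": 0, "wy": 0, "wz": -0.0126, "hand": -1}
    - {"dx": 0, "dy": 0, "dz": 0, "wx": 0, "wy": 0, "wz": 0, "hand": -1}

```text
t: 1.82
tcp_pos: [0.5411, 0.0072, 0.3596]
tcp_rot: [[-1.0, -0.018, -0.001], [-0.018, 1.0, -0.001], [0.001, -0.001, -1.0]]
force: [0.2, 1.0, 0.1]
finger_gap: 0.996
grasp_force: 0.0
```

```bash
python3 - <<'E'
from h import *
st();m=cams.camera_model('wrist');im=cams.camera('wrist');cv2.imwrite('pics/w2.png',im[:,:,::-1]);np.savez('w2',**m)
for p in ([.542,.0066,.311],[.542,.0066,.283]):
    q=np.array(m['K'])@np.array(m['orientation']).T@(np.array(p)-m['eye']);print(q[:2]/q[2])
p,y=handle(.1)
A=plan(H(rot([0,0,-1],y),[.542,.0066,.36]));plan(H(rot([0,0,-1],y),[.542,.0066,.264]))
E
```

```text
t 1.82 tcp [0.5411 0.0072 0.3596] F [0.2 1.  0.1] gap 0.996 gf 0.0 q [-0.13  0.07  1.27 -0.    1.8  -1.72]
[252.77481239 214.90086466]
[252.92005909 201.04520635]
 1 x d [-0.02  -0.022 -0.006] w [-0.0001 -0.001  -0.    ]
 3 x d [-0.007 -0.007  0.318] w [-0.     -0.0003 -0.    ]
```

View pics/w2.png

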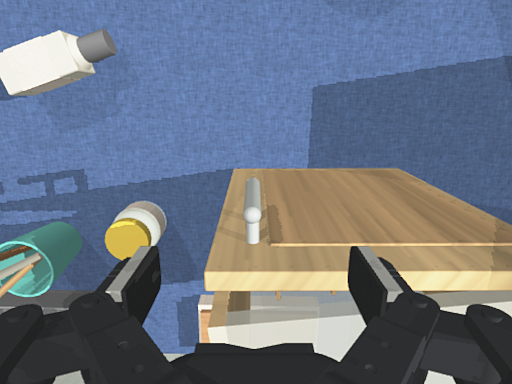

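The handle's top is at (253,215), within a pixel of the prediction. I'll descend and close on it.

servo_tool:
  commands:
    - {"dx": -0.01, "dy": -0.01, "dz": 0.32, "wx": 0, "wy": 0, "wz": 0, "hand": -1}
    - {"dx": -0.005, "dy": 0, "dz": 0.32, "wx": 0, "wy": 0, "wz": 0, "hand": -1}
    - {"dx": -0.005, "dy": 0, "dz": 0.315, "wx": 0, "wy": 0, "wz": 0, "hand": -1}
    - {"dx": 0, "dy": 0, "dz": 0, "wx": 0, "wy": 0, "wz": 0, "hand": 1}
    - {"dx": 0, "dy": 0, "dz": 0, "wx": 0, "wy": 0, "wz": 0, "hand": 1}
    - {"dx": 0, "dy": 0, "dz": 0, "wx": 0, "wy": 0, "wz": 0, "hand": 1}
    - {"dx": 0, "dy": 0, "dz": 0, "wx": 0, "wy": 0, "wz": 0, "hand": 1}
    - {"dx": 0, "dy": 0, "dz": 0, "wx": 0, "wy": 0, "wz": 0, "hand": 1}

```text
t: 2.53
tcp_pos: [0.5414, 0.0097, 0.2667]
tcp_rot: [[-1.0, -0.02, 0.003], [-0.02, 1.0, -0.0], [-0.003, -0.0, -1.0]]
force: [-0.0, 0.4, 0.0]
finger_gap: 0.3
grasp_force: 0.0
```

servo_tool:
  commands:
    - {"dx": 0, "dy": 0, "dz": 0, "wx": 0, "wy": 0, "wz": 0, "hand": 1}
    - {"dx": 0, "dy": 0, "dz": 0, "wx": 0, "wy": 0, "wz": 0, "hand": 1}
    - {"dx": 0, "dy": 0, "dz": 0, "wx": 0, "wy": 0, "wz": 0, "hand": 1}

```text
t: 2.78
tcp_pos: [0.5411, 0.0059, 0.2667]
tcp_rot: [[-1.0, -0.016, 0.002], [-0.016, 1.0, -0.007], [-0.002, -0.007, -1.0]]
force: [-7.4, -33.6, 10.4]
finger_gap: 0.124
grasp_force: 59.2
```

```bash
python3 - <<'E'
from h import *
st();T=now();h=hinge
def about(T,th):
    a=H(np.eye(3),h);r=np.eye(4);r[:3,:3]=Ro.from_euler('z',-th).as_matrix();return a@r@np.linalg.inv(a)@T
T2=plan(about(T,1.76),T,n=22);print(T2)
E
```

```text
t 2.78 tcp [0.5411 0.0059 0.2667] F [ -7.4 -33.6  10.4] gap 0.124 gf 59.2 q [-0.13  0.07  1.46 -0.01  1.61 -1.71]
 22 x d [ 0.182  0.048 -0.001] w [0.0001 0.0004 0.0509]
[[ 1.71911072e-01  9.85085737e-01 -7.25769396e-03  3.70252319e-01]
 [ 9.85111257e-01 -1.71917769e-01 -3.04545565e-04  3.26090387e-01]
 [-1.54773004e-03 -7.09728126e-03 -9.99973616e-01  2.66683784e-01]
 [ 0.00000000e+00  0.00000000e+00  0.00000000e+00  1.00000000e+00]]
```

servo_tool:
  commands:
    - {"dx": 0, "dy": -0.03, "dz": 0, "wx": 0, "wy": 0, "wz": 0, "hand": 1}
    - {"dx": 0.18, "dy": 0.048, "dz": 0, "wx": 0, "wy": 0, "wz": 0.051, "hand": 1}
    - {"dx": 0.18, "dy": 0.048, "dz": 0, "wx": 0, "wy": 0, "wz": 0.051, "hand": 1}
    - {"dx": 0.18, "dy": 0.048, "dz": 0, "wx": 0, "wy": 0, "wz": 0.051, "hand": 1}
    - {"dx": 0.18, "dy": 0.048, "dz": 0, "wx": 0, "wy": 0, "wz": 0.051, "hand": 1}

```text
t: 3.2
tcp_pos: [0.4713, 0.032, 0.2667]
tcp_rot: [[-0.954, 0.301, 0.003], [0.301, 0.954, -0.002], [-0.003, -0.001, -1.0]]
force: [2.3, -2.4, 12.8]
finger_gap: 0.119
grasp_force: 60.7
```

```bash
python3 - <<'E'
from h import *
st()
T=now();v=(T[:3,3]-hinge)[:2];print(np.hypot(*v),np.hypot(.05,.23),np.arctan2(v[1],v[0]))
E
```

```text
t 3.20 tcp [0.4713 0.032  0.2667] F [ 2.3 -2.4 12.8] gap 0.119 gf 60.7 q [-0.09 -0.08  1.6  -0.    1.61 -1.36]
0.23556773043888585 0.2353720459187964 -2.089208704544498
```

Forces are small and the radius matches, so I'll keep swinging.

servo_tool:
  commands:
    - {"dx": 0.18, "dy": 0.048, "dz": 0, "wx": 0, "wy": 0, "wz": 0.051, "hand": 1}
    - {"dx": 0.18, "dy": 0.048, "dz": 0, "wx": 0, "wy": 0, "wz": 0.051, "hand": 1}
    - {"dx": 0.18, "dy": 0.048, "dz": 0, "wx": 0, "wy": 0, "wz": 0.051, "hand": 1}
    - {"dx": 0.18, "dy": 0.048, "dz": 0, "wx": 0, "wy": 0, "wz": 0.051, "hand": 1}
    - {"dx": 0.18, "dy": 0.048, "dz": 0, "wx": 0, "wy": 0, "wz": 0.051, "hand": 1}
    - {"dx": 0.18, "dy": 0.048, "dz": 0, "wx": 0, "wy": 0, "wz": 0.051, "hand": 1}
    - {"dx": 0.18, "dy": 0.048, "dz": 0, "wx": 0, "wy": 0, "wz": 0.051, "hand": 1}
    - {"dx": 0.18, "dy": 0.048, "dz": 0, "wx": 0, "wy": 0, "wz": 0.051, "hand": 1}

```text
t: 3.87
tcp_pos: [0.3724, 0.1418, 0.2666]
tcp_rot: [[-0.584, 0.811, 0.0], [0.811, 0.584, -0.002], [-0.002, -0.001, -1.0]]
force: [-10.6, -7.6, 14.6]
finger_gap: 0.121
grasp_force: 60.9
```

```bash
python3 - <<'E'
from h import *
st()
T=now();v=(T[:3,3]-hinge)[:2];print(np.hypot(*v),np.arctan2(v[1],v[0]))
E
```

```text
t 3.87 tcp [0.3724 0.1418 0.2666] F [-10.6  -7.6  14.6] gap 0.121 gf 60.9 q [ 0.17 -0.24  1.74 -0.    1.64 -0.45]
0.23548669205758882 -2.7273204916747082
```

servo_tool:
  commands:
    - {"dx": 0.18, "dy": 0.048, "dz": 0, "wx": 0, "wy": 0, "wz": 0.051, "hand": 1}
    - {"dx": 0.18, "dy": 0.048, "dz": 0, "wx": 0, "wy": 0, "wz": 0.051, "hand": 1}
    - {"dx": 0.18, "dy": 0.048, "dz": 0, "wx": 0, "wy": 0, "wz": 0.051, "hand": 1}
    - {"dx": 0.18, "dy": 0.048, "dz": 0, "wx": 0, "wy": 0, "wz": 0.051, "hand": 1}
    - {"dx": 0.18, "dy": 0.048, "dz": 0, "wx": 0, "wy": 0, "wz": 0.051, "hand": 1}
    - {"dx": 0.18, "dy": 0.048, "dz": 0, "wx": 0, "wy": 0, "wz": 0.051, "hand": 1}
    - {"dx": 0.18, "dy": 0.048, "dz": 0, "wx": 0, "wy": 0, "wz": 0.051, "hand": 1}
    - {"dx": 0.18, "dy": 0.048, "dz": 0, "wx": 0, "wy": 0, "wz": 0.051, "hand": 1}

```text
t: 4.53
tcp_pos: [0.3586, 0.2897, 0.2667]
tcp_rot: [[0.014, 1.0, -0.003], [1.0, -0.014, 0.002], [0.002, -0.003, -1.0]]
force: [-22.3, 2.0, 18.7]
finger_gap: 0.121
grasp_force: 61.4
```

servo_tool:
  commands:
    - {"dx": 0.18, "dy": 0.048, "dz": 0, "wx": 0, "wy": 0, "wz": 0.051, "hand": 1}
    - {"dx": 0.18, "dy": 0.048, "dz": 0, "wx": 0, "wy": 0, "wz": 0.051, "hand": 1}
    - {"dx": 0, "dy": 0, "dz": 0, "wx": 0, "wy": 0, "wz": 0, "hand": 1}
    - {"dx": 0, "dy": 0, "dz": 0, "wx": 0, "wy": 0, "wz": 0, "hand": 1}

```text
t: 4.87
tcp_pos: [0.3702, 0.3262, 0.2666]
tcp_rot: [[0.168, 0.986, -0.003], [0.986, -0.168, 0.004], [0.004, -0.004, -1.0]]
force: [-30.8, 13.8, 18.0]
finger_gap: 0.118
grasp_force: 62.1
```

```bash
python3 - <<'E'
from h import *
st()
T=now();v=(T[:3,3]-hinge)[:2];print(np.hypot(*v),-np.arctan2(v[1],v[0])-1.667)
E
```

```text
t 4.87 tcp [0.3702 0.3262 0.2666] F [-30.8  13.8  18. ] gap 0.118 gf 62.1 q [ 0.56 -0.03  1.56  0.01  1.61  0.73]
0.235516298569215 -4.418545003974621
```

The door is at about 1.86 rad. I'll release the handle, rise, and check what `arm` offers for kinematics.

servo_tool:
  commands:
    - {"dx": 0, "dy": 0, "dz": 0, "wx": 0, "wy": 0, "wz": 0, "hand": -1}
    - {"dx": 0, "dy": 0, "dz": 0, "wx": 0, "wy": 0, "wz": 0, "hand": -1}
    - {"dx": 0, "dy": 0, "dz": 0, "wx": 0, "wy": 0, "wz": 0, "hand": -1}
    - {"dx": 0, "dy": 0, "dz": 0, "wx": 0, "wy": 0, "wz": 0, "hand": -1}
    - {"dx": 0, "dy": 0, "dz": -0.3, "wx": 0, "wy": 0, "wz": 0, "hand": -1}
    - {"dx": 0, "dy": 0, "dz": -0.35, "wx": 0, "wy": 0, "wz": 0, "hand": -1}
    - {"dx": 0, "dy": 0, "dz": -0.35, "wx": 0, "wy": 0, "wz": 0, "hand": -1}

```text
t: 5.45
tcp_pos: [0.3723, 0.3231, 0.366]
tcp_rot: [[0.172, 0.985, -0.001], [0.985, -0.172, -0.001], [-0.001, -0.001, -1.0]]
force: [0.7, 1.3, 0.3]
finger_gap: 0.998
grasp_force: 0.0
```

```bash
python3 - <<'E'
from h import *
st();print([k for k in dir(arm) if k[0]!='_'],[k for k in dir(monitor) if k[0]!='_'])
a=np.array([.40,-.19,0])-np.array([.451,-.337,0]);a/=np.linalg.norm(a);print(a)
ph=np.radians(30);z=-np.array([0,0,1])*np.cos(ph)-a*np.sin(ph);R=rot(z,np.cross(z,a))
g=np.array([.425,-.262,.03])
plan(H(R,g+z*(G-.13)));
E
```

```text
t 5.45 tcp [0.3723 0.3231 0.366 ] F [0.7 1.3 0.3] gap 0.998 gf 0.0 q [ 0.56 -0.03  1.36 -0.    1.81  0.73]
['MotionError', 'grip_depth'] ['read_state']
[-0.3277727   0.94475661  0.        ]
 17 x d [-0.276 -0.007  0.217] w [-0.005  -0.0192 -0.0185]
```

servo_tool:
  commands:
    - {"dx": -0.35, "dy": 0, "dz": 0, "wx": 0, "wy": 0, "wz": -0.02, "hand": -1}
    - {"dx": -0.35, "dy": 0, "dz": 0, "wx": 0, "wy": 0, "wz": -0.02, "hand": -1}
    - {"dx": -0.35, "dy": 0, "dz": 0, "wx": 0, "wy": 0, "wz": -0.02, "hand": -1}
    - {"dx": -0.35, "dy": 0, "dz": 0, "wx": 0, "wy": 0, "wz": -0.02, "hand": -1}
    - {"dx": -0.35, "dy": 0, "dz": 0, "wx": 0, "wy": 0, "wz": -0.02, "hand": -1}
    - {"dx": -0.35, "dy": 0, "dz": 0, "wx": 0, "wy": 0, "wz": -0.02, "hand": -1}
    - {"dx": -0.35, "dy": 0, "dz": 0, "wx": 0, "wy": 0, "wz": -0.02, "hand": -1}
    - {"dx": -0.35, "dy": 0, "dz": 0, "wx": 0, "wy": 0, "wz": -0.02, "hand": -1}

```text
t: 6.12
tcp_pos: [0.3545, 0.0431, 0.3652]
tcp_rot: [[-0.081, 0.997, 0.001], [0.997, 0.081, -0.0], [-0.0, 0.001, -1.0]]
force: [2.2, 0.3, 0.4]
finger_gap: 0.998
grasp_force: 0.0
```

```bash
cat >> h.py <<'E'
def grasp(a,g,back,ph=30):
    ph=np.radians(ph);z=-np.array([0,0,1])*np.cos(ph)-a*np.sin(ph);return H(rot(z,np.cross(z,a)),g+z*(G-back))
A0=np.array([-.3278,.9448,0])
E
python3 - <<'E'
from h import *
st()
T=plan(grasp(A0,np.array([.425,-.262,.03]),.13));print(T)
E
```

```text
t 6.12 tcp [0.3545 0.0431 0.3652] F [2.2 0.3 0.4] gap 0.998 gf 0.0 q [-0.1  -0.32  1.6  -0.    1.86 -0.18]
 10 x d [-0.198 -0.003  0.296] w [-0.0042 -0.0331 -0.0158]
[[-2.83865407e-01  9.44752820e-01  1.63897954e-01  4.06757930e-01]
 [ 8.18169728e-01  3.27783631e-01 -4.72394102e-01 -2.09421880e-01]
 [-5.00018727e-01 -1.63589159e-17 -8.66014592e-01  1.26388627e-01]
 [ 0.00000000e+00  0.00000000e+00  0.00000000e+00  1.00000000e+00]]
```

servo_tool:
  commands:
    - {"dx": -0.2, "dy": -0.003, "dz": 0.295, "wx": -0.004, "wy": -0.033, "wz": -0.016, "hand": -1}
    - {"dx": -0.2, "dy": -0.003, "dz": 0.295, "wx": -0.004, "wy": -0.033, "wz": -0.016, "hand": -1}
    - {"dx": -0.2, "dy": -0.003, "dz": 0.295, "wx": -0.004, "wy": -0.033, "wz": -0.016, "hand": -1}
    - {"dx": -0.2, "dy": -0.003, "dz": 0.295, "wx": -0.004, "wy": -0.033, "wz": -0.016, "hand": -1}
    - {"dx": -0.2, "dy": -0.003, "dz": 0.295, "wx": -0.004, "wy": -0.033, "wz": -0.016, "hand": -1}
    - {"dx": -0.2, "dy": -0.003, "dz": 0.295, "wx": -0.004, "wy": -0.033, "wz": -0.016, "hand": -1}
    - {"dx": -0.2, "dy": -0.003, "dz": 0.295, "wx": -0.004, "wy": -0.033, "wz": -0.016, "hand": -1}
    - {"dx": -0.2, "dy": -0.003, "dz": 0.295, "wx": -0.004, "wy": -0.033, "wz": -0.016, "hand": -1}

```text
t: 6.78
tcp_pos: [0.3894, -0.1517, 0.1623]
tcp_rot: [[-0.255, 0.959, 0.122], [0.877, 0.283, -0.389], [-0.407, 0.007, -0.913]]
force: [0.8, -1.0, 0.5]
finger_gap: 1.0
grasp_force: 0.0
```

servo_tool:
  commands:
    - {"dx": 0, "dy": 0, "dz": 0, "wx": 0, "wy": 0, "wz": 0, "hand": -1}
    - {"dx": 0, "dy": 0, "dz": 0, "wx": 0, "wy": 0, "wz": 0, "hand": -1}

```text
t: 6.95
tcp_pos: [0.3888, -0.151, 0.1624]
tcp_rot: [[-0.253, 0.96, 0.118], [0.879, 0.279, -0.386], [-0.404, 0.006, -0.915]]
force: [-0.0, -0.7, -0.1]
finger_gap: 0.995
grasp_force: 0.0
```

```bash
python3 - <<'E'
from h import *
st();m=cams.camera_model('wrist');im=cams.camera('wrist');cv2.imwrite('pics/w3.png',im[:,:,::-1]);np.savez('w3',**m)
plan(grasp(A0,np.array([.425,-.262,.03]),.13))
E
```

```text
t 6.95 tcp [ 0.3888 -0.151   0.1624] F [-0.  -0.7 -0.1] gap 0.995 gf 0.0 q [-0.3  -0.29  2.04 -0.37  1.17 -0.47]
 2 x d [-0.197 -0.004  0.299] w [-0.0052 -0.0341 -0.0154]
```

View pics/w3.png

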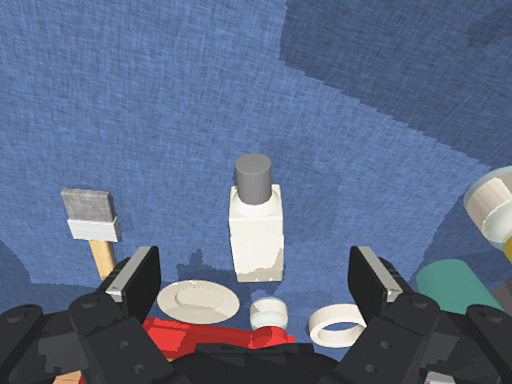

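The bottle is centred: cap end at about (253,163), top-face foot corners at about (237,281) and (283,279), shoulder-end corners at about (231,213) and (283,211).

```bash
python3 - <<'E'
from h import *
m=dict(np.load('w3.npz'))
P=lambda u,v,z:pl('w',u,v,z,m)
c=P(253,163,.026);fl=P(237,281,.052);fr=P(283,279,.052);sl=P(231,213,.052);sr=P(283,211,.052)
im=cv2.imread('pics/w3.png');hsv=cv2.cvtColor(im,cv2.COLOR_BGR2HSV)
w=((hsv[:,:,1]<70)&(hsv[:,:,2]>120)).astype(np.uint8);E=[]
for v in (225,235,245,255,265):
    x=np.flatnonzero(w[v,215:300])+215;print(v,x.min(),x.max());E.append((P(x.min(),v,.052)+P(x.max()+1,v,.052))/2)
print('c',c,'fl',fl,fr,'s',sl,sr);print(np.array(E).round(4))
f=(fl+fr)/2;print('foot',f,'w',np.linalg.norm(fl-fr),'len to cap',np.linalg.norm((c-f)[:2]))
a=c-f;a[2]=0;a/=np.linalg.norm(a);print('axis',a);b=np.array(E[0]-E[-1]);print(b/np.linalg.norm(b))
E
```

```text
225 229 283
235 231 283
245 231 283
255 232 283
265 234 283
c [ 0.40205032 -0.19349851  0.026     ] fl [ 0.42494109 -0.33891719  0.052     ] [ 0.47421232 -0.32100658  0.052     ] s [ 0.39295654 -0.23543971  0.052     ] [ 0.43821982 -0.21991063  0.052     ]
[[ 0.4201 -0.2443  0.052 ]
 [ 0.4251 -0.2577  0.052 ]
 [ 0.4294 -0.2721  0.052 ]
 [ 0.4345 -0.2874  0.052 ]
 [ 0.4405 -0.3035  0.052 ]]
foot [ 0.44957671 -0.32996189  0.052     ] w 0.052425606848686856 len to cap 0.14450262842977699
axis [-0.32889636  0.94436602  0.        ]
[-3.25500729e-01  9.45541789e-01  6.65368735e-16]
```

```bash
python3 - <<'E'
from h import *
g=np.array([.426,-.262,.031])
plan(grasp(A0,g,.10),n=4);plan(grasp(A0,g,0),grasp(A0,g,.10))
E
```

```text
4 x d [-0.103  0.     0.224] w [-0.0026 -0.0171 -0.0077]
 3 x d [0.    0.    0.333] w [-0. -0.  0.]
```

servo_tool:
  commands:
    - {"dx": -0.103, "dy": 0, "dz": 0.224, "wx": -0.0026, "wy": -0.017, "wz": -0.0077, "hand": -1}
    - {"dx": -0.103, "dy": 0, "dz": 0.224, "wx": -0.0026, "wy": -0.017, "wz": -0.0077, "hand": -1}
    - {"dx": -0.103, "dy": 0, "dz": 0.224, "wx": -0.0026, "wy": -0.017, "wz": -0.0077, "hand": -1}
    - {"dx": -0.103, "dy": 0, "dz": 0.224, "wx": -0.0026, "wy": -0.017, "wz": -0.0077, "hand": -1}
    - {"dx": 0, "dy": 0, "dz": 0.25, "wx": 0, "wy": 0, "wz": 0, "hand": -1}
    - {"dx": 0, "dy": 0, "dz": 0.25, "wx": 0, "wy": 0, "wz": 0, "hand": -1}
    - {"dx": 0, "dy": 0, "dz": 0.25, "wx": 0, "wy": 0, "wz": 0, "hand": -1}
    - {"dx": 0, "dy": 0, "dz": 0, "wx": 0, "wy": 0, "wz": 0, "hand": -1}

```text
t: 7.67
tcp_pos: [0.4248, -0.2594, 0.0338]
tcp_rot: [[-0.285, 0.945, 0.162], [0.819, 0.328, -0.471], [-0.498, -0.002, -0.867]]
force: [-0.4, 0.5, -0.3]
finger_gap: 1.0
grasp_force: 0.0
```

```bash
python3 - <<'E'
from h import *
st();g=np.array([.426,-.262,.031])
plan(grasp(A0,g,0),n=1)
E
```

```text
t 7.67 tcp [ 0.4248 -0.2594  0.0338] F [-0.4  0.5 -0.3] gap 1.000 gf 0.0 q [-0.48 -0.01  2.14 -0.56  0.7  -0.43]
 1 x d [-0.012  0.003  0.225] w [-0.0009 -0.0013  0.0005]
```

servo_tool:
  commands:
    - {"dx": -0.012, "dy": 0.003, "dz": 0.22, "wx": 0, "wy": 0, "wz": 0, "hand": -1}
    - {"dx": 0, "dy": 0, "dz": 0, "wx": 0, "wy": 0, "wz": 0, "hand": 1}
    - {"dx": 0, "dy": 0, "dz": 0, "wx": 0, "wy": 0, "wz": 0, "hand": 1}
    - {"dx": 0, "dy": 0, "dz": 0, "wx": 0, "wy": 0, "wz": 0, "hand": 1}
    - {"dx": 0, "dy": 0, "dz": 0, "wx": 0, "wy": 0, "wz": 0, "hand": 1}
    - {"dx": 0, "dy": 0, "dz": 0, "wx": 0, "wy": 0, "wz": 0, "hand": 1}
    - {"dx": 0, "dy": 0, "dz": 0, "wx": 0, "wy": 0, "wz": 0, "hand": 1}

```text
t: 8.25
tcp_pos: [0.43, -0.2699, 0.0194]
tcp_rot: [[-0.284, 0.944, 0.167], [0.817, 0.33, -0.473], [-0.502, 0.001, -0.865]]
force: [-3.2, 5.9, 11.7]
finger_gap: 0.601
grasp_force: 64.0
```

```bash
python3 - <<'E'
from h import *
st();print(now().round(3).tolist());s=monitor.read_state();print(s['joint_positions'])
E
```

```text
t 8.25 tcp [ 0.43   -0.2699  0.0194] F [-3.2  5.9 11.7] gap 0.601 gf 64.0 q [-0.5   0.03  2.14 -0.59  0.65 -0.42]
[[-0.284, 0.944, 0.167, 0.43], [0.817, 0.33, -0.473, -0.27], [-0.502, 0.001, -0.865, 0.019], [0.0, 0.0, 0.0, 1.0]]
[-0.49814634  0.0291611   2.14038979 -0.58798773  0.65135238 -0.41753115]
```

```bash
cat > fk.py <<'E'
from h import *
D=[([1.065,.15,1.437,0,1.554,-.134],[.2088,.5355,.2307]),([-.04,-.01,1.37,0,1.78,-1.59],[.5023,.0559,.3513]),([-.13,.07,1.27,0,1.8,-1.72],[.5411,.0072,.3596]),
([-.13,.07,1.46,0,1.61,-1.71],[.5411,.0059,.2667]),([.17,-.24,1.74,0,1.64,-.45],[.3724,.1418,.2666]),([.56,-.03,1.56,0,1.61,.73],[.3702,.3262,.2666]),([.56,-.03,1.36,0,1.81,.73],[.3723,.3231,.366]),
([-.3,-.29,2.04,-.37,1.17,-.47],[.3888,-.151,.1624]),([-.48,-.01,2.14,-.56,.7,-.43],[.4248,-.2594,.0338]),([-.498,.0292,2.1404,-.588,.6514,-.4175],[.43,-.2699,.0194])]
ry=lambda t:Ro.from_euler('y',t).as_matrix();rz=lambda t:Ro.from_euler('z',t).as_matrix()
def Rf(q): return rz(q[0])@ry(q[1]+q[2])@rz(q[3])@ry(q[4])@rz(q[5])
def cols(q):
    b=rz(q[0]);f=b@ry(q[1]+q[2]);return np.c_[[0,0,1],b@ry(q[1])[:,2],f[:,2],f[:,0],b[:,0],Rf(q)[:,2],b[:,1]]
M=np.vstack([cols(q) for q,_ in D]);y=np.hstack([p for _,p in D])
K=np.linalg.lstsq(M,y,rcond=None)[0]
from scipy.optimize import least_squares
LO=np.array([-2.8,-.68,.12,-1.39,.16,-2.81]);HI=np.array([2.8,2.1,2.68,4.53,2.79,2.81])
def ik(T,q0):
    R0=None
    def f(q): return np.r_[(cols(q)@K-T[:3,3])*10,(Ro.from_matrix(RF(q).T@T[:3,:3])).as_rotvec()]
    r=least_squares(f,np.clip(q0,LO+.01,HI-.01),bounds=(LO,HI));return r.x,r.cost
# tool roll offset found from data
q=D[-1][0];OFF=Rf(q).T@np.array([[-.284,.944,.167],[.817,.33,-.473],[-.502,.001,-.865]])
def RF(q): return Rf(q)@OFF
E
python3 - <<'E'
from fk import *
print(K.round(3),np.abs(M@K-y).max(),OFF.round(2))
q=D[3][0];print(RF(q).round(2))
xc_=xc
def place(p,ph,az,h):
    d=np.array([np.cos(az),np.sin(az),0]);ph=np.radians(ph);z=d*np.cos(ph)-np.array([0,0,1])*np.sin(ph);return H(rot(z,np.cross(z,[0,0,1.])),np.r_[p,h]+z*G)
for nm,p,h,az in(('mat',(.6656,.0756),.148,.1175),('mathigh',(.6656,.0756),.165,.1175),('front',(.50,.05),.17,.1),('stand',(.52,-.10),.075,0),('standcap',(.52,-.10),.133,0)):
  for ph in(20,30,40):
    best=min((ik(place(p,ph,az,h),q0) for q0 in([0,.3,1.8,0,.5,-1.5],[0,.3,1.8,0,.5,1.5],[0,.3,1.8,3.1,.5,1.6],[0,.3,1.8,3.1,.5,-1.6])),key=lambda r:r[1])
    print(nm,ph,best[0].round(2),'%.1e'%best[1])
E
```

```text
[ 0.16   0.478  0.499  0.07  -0.     0.322  0.077] 0.00251280086518757 [[-0. -1. -0.]
 [ 1.  0.  0.]
 [ 0.  0.  1.]]
[[-1.   -0.01  0.  ]
 [-0.01  1.    0.  ]
 [-0.   -0.   -1.  ]]
mat 20 [-0.09  0.1   2.19  2.63  0.41 -1.17] 4.0e-31
mat 30 [-0.08  0.05  2.11  1.9   0.18 -0.44] 2.0e-30
mat 40 [-0.07  0.04  2.01  0.57  0.26  0.9 ] 3.6e-30
mathigh 20 [-0.09  0.07  2.18  2.58  0.37 -1.11] 7.3e-32
mathigh 30 [-0.08  0.02  2.1   1.67  0.17 -0.2 ] 5.7e-29
mathigh 40 [-0.07  0.02  1.99  0.5   0.3   0.98] 3.9e-28
front 20 [-0.26 -0.38  2.52  2.08  0.39 -0.67] 4.7e-26
front 30 [-0.23 -0.42  2.43  1.2   0.3   0.22] 1.4e-28
front 40 [-0.19 -0.4   2.32  0.55  0.43  0.88] 6.7e-31
stand 20 [-0.71  0.07  2.5   2.17  0.83 -1.07] 1.1e-29
stand 30 [-0.65 -0.06  2.44  1.85  0.58 -0.7 ] 1.1e-30
stand 40 [-0.59 -0.11  2.35  1.32  0.46 -0.12] 8.6e-28
standcap 20 [-0.71 -0.14  2.48  1.95  0.72 -0.77] 3.9e-30
standcap 30 [-0.65 -0.22  2.4   1.53  0.55 -0.31] 1.4e-24
standcap 40 [-0.59 -0.24  2.3   1.01  0.53  0.23] 3.2e-30
```

```bash
cat >> fk.py <<'E'
def place(p,ph,az,h):
    d=np.array([np.cos(az),np.sin(az),0]);ph=np.radians(ph);z=d*np.cos(ph)-np.array([0,0,1])*np.sin(ph);return H(rot(z,np.cross(z,[0,0,1.])),np.r_[p,h]+z*G)
LIM=np.array([1.89,1.89,2.22,3.01,3.01,3.01])*.7/12
def sim(T0,T1,q,n):
    D=np.linalg.inv(T0)@T1;mx=0;j5=9;c=0
    for k in range(1,n+1):
        q2,e=ik(T0@np.real(fmp(D,k/n)),q);mx=max(mx,(np.abs(q2-q)/LIM).max());c=max(c,e);q=q2;j5=min(j5,q[4])
    return q,mx,j5,c
E
python3 - <<'E'
from fk import *
T0=now();q=np.array(monitor.read_state()['joint_positions'])
TL=T0.copy();TL[2,3]+=.11
ql,mx,j5,c=sim(T0,TL,q,4);print('lift',ql.round(2),mx,j5,c)
for p in((.52,-.10),(.45,-.15),(.5,-.2)):
  for az in(0,.4,.8,1.2):
    T1=place(p,30,az,.10);q1,mx,j5,c=sim(TL,T1,ql,22)
    q2,m2,j52,c2=sim(T1,place(p,30,az,.076),q1,2)
    T3=place(p,20,az,.133);q3,m3,j53,c3=sim(place(p,30,az,.076),T3,q2,4)
    T4=place((.52,.045),20,.1175,.19);q4,m4,j54,c4=sim(T3,T4,q3,14)
    T5=place((.6656,.0756),20,.1175,.165);q5,m5,j55,c5=sim(T4,T5,q4,6)
    print(p,az,*(np.round(v,2) for v in(mx,j5,m2,m3,j53,m4,j54,m5,j55,c,c3,c4,c5)),q5.round(2))
E
```

```text
lift [-0.5  -0.13  2.03 -0.45  0.89 -0.61] 0.44069318904431104 0.7116617724093562 1.9477467834958916e-21
(0.52, -0.1) 0 0.87 0.56 0.46 0.21 0.61 0.3 0.4 0.94 0.37 0.0 0.0 0.0 0.0 [-0.09  0.07  2.18  2.58  0.37 -1.11]
(0.52, -0.1) 0.4 0.5 0.9 0.28 0.23 1.03 0.62 0.4 0.94 0.37 0.0 0.0 0.0 0.0 [-0.09  0.07  2.18  2.58  0.37 -1.11]
(0.52, -0.1) 0.8 0.49 0.91 0.22 0.23 1.33 0.93 0.4 0.94 0.37 0.0 0.0 0.0 0.0 [-0.09  0.07  2.18  2.58  0.37 -1.11]
(0.52, -0.1) 1.2 0.49 0.92 0.18 0.23 1.59 1.22 0.4 0.94 0.37 0.0 0.0 0.0 0.0 [-0.09  0.07  2.18  2.58  0.37 -1.11]
(0.45, -0.15) 0 0.59 0.82 0.39 0.25 0.86 0.55 0.4 0.94 0.37 0.0 0.0 0.0 0.0 [-0.09  0.07  2.18  2.58  0.37 -1.11]
(0.45, -0.15) 0.4 0.5 0.9 0.29 0.25 1.21 0.83 0.4 0.94 0.37 0.0 0.0 0.0 0.0 [-0.09  0.07  2.18  2.58  0.37 -1.11]
(0.45, -0.15) 0.8 0.52 0.91 0.22 0.24 1.46 1.09 0.4 0.94 0.37 0.0 0.0 0.0 0.0 [-0.09  0.07  2.18  2.58  0.37 -1.11]
(0.45, -0.15) 1.2 0.51 0.92 0.18 0.25 1.68 1.35 0.4 0.94 0.37 0.0 0.0 0.0 0.0 [-0.09  0.07  2.18  2.58  0.37 -1.11]
(0.5, -0.2) 0 0.63 0.78 0.32 0.23 0.82 0.59 0.4 0.94 0.37 0.0 0.0 0.0 0.0 [-0.09  0.07  2.18  2.58  0.37 -1.11]
(0.5, -0.2) 0.4 0.5 0.9 0.24 0.23 1.17 0.92 0.4 0.94 0.37 0.0 0.0 0.0 0.0 [-0.09  0.07  2.18  2.58  0.37 -1.11]
(0.5, -0.2) 0.8 0.52 0.91 0.19 0.23 1.46 1.23 0.4 0.94 0.37 0.0 0.0 0.0 0.0 [-0.09  0.07  2.18  2.58  0.37 -1.11]
(0.5, -0.2) 1.2 0.52 0.92 0.16 0.24 1.71 1.52 0.4 0.94 0.37 0.0 0.0 0.0 0.0 [-0.09  0.07  2.18  2.58  0.37 -1.11]
```

```bash
python3 - <<'E'
from fk import *
T0=now();TL=T0.copy();TL[2,3]+=.11
plan(TL,T0,'lift');T1=plan(place((.5,-.15),30,.4,.105),TL,'swing',n=22)
g0=T0[:3,3]-T0[:3,2]*G
foot=np.linalg.inv(T0)@np.array([*(g0-A0*.0756)[:2],.026,1])
for k in range(0,23,3):
    T=TL@np.real(fmp(np.linalg.inv(TL)@T1,k/22));print(k,(T@foot)[:3].round(3),T[:3,3].round(3))
E
```

```text
lift 4 x d [-0.138  0.    -0.238] w [ 0.  0. -0.]
swing 22 x d [0.075 0.009 0.037] w [-0.0122  0.0359  0.046 ]
0 [ 0.452 -0.332  0.136] [ 0.43  -0.27   0.129]
3 [ 0.441 -0.32   0.104] [ 0.429 -0.255  0.109]
6 [ 0.435 -0.299  0.075] [ 0.433 -0.236  0.093]
9 [ 0.436 -0.273  0.05 ] [ 0.441 -0.215  0.082]
12 [ 0.444 -0.243  0.032] [ 0.454 -0.194  0.076]
15 [ 0.457 -0.211  0.022] [ 0.47  -0.174  0.076]
18 [ 0.477 -0.18   0.02 ] [ 0.488 -0.158  0.081]
21 [ 0.5   -0.154  0.026] [ 0.508 -0.146  0.091]
```

```bash
python3 - <<'E'
from fk import *
T0=now();TL=T0.copy();TL[2,3]+=.11
T1=plan(place((.5,-.15),30,.4,.15),TL,'swing',n=24)
T=TL@np.real(fmp(np.linalg.inv(TL)@T1,16/24));foot=[]
print(T[:3,3])
E
```

```text
swing 24 x d [0.073 0.016 0.015] w [-0.0112  0.0329  0.0421]
[ 0.47203771 -0.16786696  0.10670977]
```

servo_tool:
  commands:
    - {"dx": -0.138, "dy": 0, "dz": -0.238, "wx": 0, "wy": 0, "wz": 0, "hand": 1}
    - {"dx": -0.138, "dy": 0, "dz": -0.238, "wx": 0, "wy": 0, "wz": 0, "hand": 1}
    - {"dx": -0.138, "dy": 0, "dz": -0.238, "wx": 0, "wy": 0, "wz": 0, "hand": 1}
    - {"dx": -0.138, "dy": 0, "dz": -0.238, "wx": 0, "wy": 0, "wz": 0, "hand": 1}
    - {"dx": 0, "dy": 0, "dz": 0, "wx": 0, "wy": 0, "wz": 0, "hand": 1}

```text
t: 8.67
tcp_pos: [0.4314, -0.2707, 0.1343]
tcp_rot: [[-0.282, 0.944, 0.172], [0.815, 0.33, -0.476], [-0.506, 0.006, -0.863]]
force: [0.6, -0.6, -0.0]
finger_gap: 0.603
grasp_force: 64.1
```

servo_tool:
  commands:
    - {"dx": 0.073, "dy": 0.016, "dz": 0.015, "wx": -0.0112, "wy": 0.033, "wz": 0.042, "hand": 1}
    - {"dx": 0.073, "dy": 0.016, "dz": 0.015, "wx": -0.0112, "wy": 0.033, "wz": 0.042, "hand": 1}
    - {"dx": 0.073, "dy": 0.016, "dz": 0.015, "wx": -0.0112, "wy": 0.033, "wz": 0.042, "hand": 1}
    - {"dx": 0.073, "dy": 0.016, "dz": 0.015, "wx": -0.0112, "wy": 0.033, "wz": 0.042, "hand": 1}
    - {"dx": 0.073, "dy": 0.016, "dz": 0.015, "wx": -0.0112, "wy": 0.033, "wz": 0.042, "hand": 1}
    - {"dx": 0.073, "dy": 0.016, "dz": 0.015, "wx": -0.0112, "wy": 0.033, "wz": 0.042, "hand": 1}
    - {"dx": 0.073, "dy": 0.016, "dz": 0.015, "wx": -0.0112, "wy": 0.033, "wz": 0.042, "hand": 1}
    - {"dx": 0.073, "dy": 0.016, "dz": 0.015, "wx": -0.0112, "wy": 0.033, "wz": 0.042, "hand": 1}

```text
t: 9.33
tcp_pos: [0.4388, -0.217, 0.1006]
tcp_rot: [[0.143, 0.951, 0.274], [0.989, -0.13, -0.065], [-0.026, 0.281, -0.959]]
force: [-0.2, -0.0, -2.3]
finger_gap: 0.601
grasp_force: 63.8
```

servo_tool:
  commands:
    - {"dx": 0.073, "dy": 0.016, "dz": 0.015, "wx": -0.0112, "wy": 0.033, "wz": 0.042, "hand": 1}
    - {"dx": 0.073, "dy": 0.016, "dz": 0.015, "wx": -0.0112, "wy": 0.033, "wz": 0.042, "hand": 1}
    - {"dx": 0.073, "dy": 0.016, "dz": 0.015, "wx": -0.0112, "wy": 0.033, "wz": 0.042, "hand": 1}
    - {"dx": 0.073, "dy": 0.016, "dz": 0.015, "wx": -0.0112, "wy": 0.033, "wz": 0.042, "hand": 1}
    - {"dx": 0.073, "dy": 0.016, "dz": 0.015, "wx": -0.0112, "wy": 0.033, "wz": 0.042, "hand": 1}
    - {"dx": 0.073, "dy": 0.016, "dz": 0.015, "wx": -0.0112, "wy": 0.033, "wz": 0.042, "hand": 1}
    - {"dx": 0.073, "dy": 0.016, "dz": 0.015, "wx": -0.0112, "wy": 0.033, "wz": 0.042, "hand": 1}
    - {"dx": 0.073, "dy": 0.016, "dz": 0.015, "wx": -0.0112, "wy": 0.033, "wz": 0.042, "hand": 1}

```text
t: 10.0
tcp_pos: [0.4713, -0.1672, 0.106]
tcp_rot: [[0.434, 0.734, 0.522], [0.743, -0.62, 0.254], [0.51, 0.278, -0.814]]
force: [-0.7, 0.2, -2.3]
finger_gap: 0.6
grasp_force: 63.9
```

```bash
python3 - <<'E'
from fk import *
st();plan(place((.5,-.15),30,.4,.15),name='swing',n=8);plan(place((.5,-.15),30,.4,.15),name='swing',n=10)
E
```

```text
t 10.00 tcp [ 0.4713 -0.1672  0.106 ] F [-0.7  0.2 -2.3] gap 0.600 gf 63.9 q [-0.89 -0.09  2.08  0.69  1.1  -0.57]
swing 8 x d [0.073 0.017 0.015] w [-0.0115  0.0326  0.0419]
swing 10 x d [0.059 0.014 0.012] w [-0.0092  0.0261  0.0335]
```

servo_tool:
  commands:
    - {"dx": 0.073, "dy": 0.017, "dz": 0.015, "wx": -0.0115, "wy": 0.0326, "wz": 0.0419, "hand": 1}
    - {"dx": 0.073, "dy": 0.017, "dz": 0.015, "wx": -0.0115, "wy": 0.0326, "wz": 0.0419, "hand": 1}
    - {"dx": 0.073, "dy": 0.017, "dz": 0.015, "wx": -0.0115, "wy": 0.0326, "wz": 0.0419, "hand": 1}
    - {"dx": 0.073, "dy": 0.017, "dz": 0.015, "wx": -0.0115, "wy": 0.0326, "wz": 0.0419, "hand": 1}
    - {"dx": 0.073, "dy": 0.017, "dz": 0.015, "wx": -0.0115, "wy": 0.0326, "wz": 0.0419, "hand": 1}
    - {"dx": 0.073, "dy": 0.017, "dz": 0.015, "wx": -0.0115, "wy": 0.0326, "wz": 0.0419, "hand": 1}
    - {"dx": 0.073, "dy": 0.017, "dz": 0.015, "wx": -0.0115, "wy": 0.0326, "wz": 0.0419, "hand": 1}
    - {"dx": 0.073, "dy": 0.017, "dz": 0.015, "wx": -0.0115, "wy": 0.0326, "wz": 0.0419, "hand": 1}

```text
t: 10.67
tcp_pos: [0.5144, -0.1437, 0.1403]
tcp_rot: [[0.461, 0.39, 0.797], [0.195, -0.921, 0.338], [0.866, -0.0, -0.5]]
force: [-0.9, 0.3, -1.8]
finger_gap: 0.602
grasp_force: 63.9
```

servo_tool:
  commands:
    - {"dx": 0, "dy": 0, "dz": 0, "wx": 0, "wy": 0, "wz": 0, "hand": 1}
    - {"dx": 0, "dy": 0, "dz": 0, "wx": 0, "wy": 0, "wz": 0, "hand": 1}

```text
t: 10.83
tcp_pos: [0.514, -0.1438, 0.1394]
tcp_rot: [[0.462, 0.393, 0.795], [0.2, -0.92, 0.338], [0.864, 0.003, -0.504]]
force: [-0.7, -0.5, -2.3]
finger_gap: 0.597
grasp_force: 64.0
```

```bash
python3 - <<'E'
from fk import *
st();plan(place((.5,-.15),30,.4,.15),name='fix',n=1);plan(place((.5,-.15),30,.4,.079),name='down',n=4)
im=cams.camera('scene');im2=cams.camera('wrist')
a=cv2.resize(im[60:260,100:400],None,fx=1.33,fy=1.33);b=cv2.resize(im2,(355,266));cv2.imwrite('pics/s4.png',np.hstack([a[:266,:399],b])[:,:,::-1])
E
```

```text
t 10.83 tcp [ 0.514  -0.1438  0.1394] F [-0.7 -0.5 -2.3] gap 0.597 gf 64.0 q [-0.99 -0.05  2.21  1.2   1.15 -0.46]
fix 1 x d [0.015 0.003 0.002] w [-0.0011  0.0027  0.0027]
down 4 x d [-0.15  0.    0.09] w [-0.0003  0.0007  0.0007]
```

View pics/s4.png

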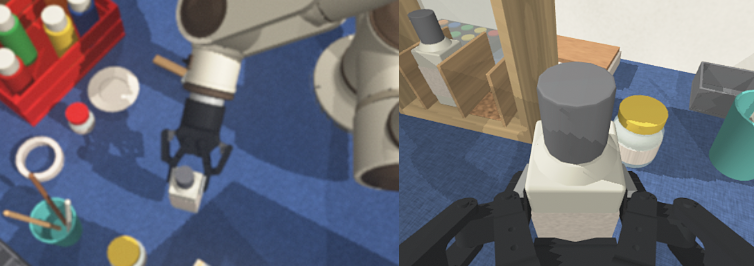

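The bottle is upright in the gripper: it shows at (185,185) in the scene half, and cap up in the wrist half. Now I'll lower it.

servo_tool:
  commands:
    - {"dx": -0.15, "dy": 0, "dz": 0.09, "wx": -0.0003, "wy": 0.0007, "wz": 0.0007, "hand": 1}
    - {"dx": -0.15, "dy": 0, "dz": 0.09, "wx": -0.0003, "wy": 0.0007, "wz": 0.0007, "hand": 1}
    - {"dx": -0.15, "dy": 0, "dz": 0.09, "wx": -0.0003, "wy": 0.0007, "wz": 0.0007, "hand": 1}
    - {"dx": -0.15, "dy": 0, "dz": 0.09, "wx": -0.0003, "wy": 0.0007, "wz": 0.0007, "hand": 1}
    - {"dx": 0, "dy": 0, "dz": 0, "wx": 0, "wy": 0, "wz": 0, "hand": 1}
    - {"dx": -0.01, "dy": 0, "dz": 0.006, "wx": 0, "wy": 0, "wz": 0, "hand": 1}
    - {"dx": 0, "dy": 0, "dz": 0, "wx": 0, "wy": 0, "wz": 0, "hand": 1}

```text
t: 11.52
tcp_pos: [0.5154, -0.1439, 0.0686]
tcp_rot: [[0.46, 0.389, 0.798], [0.194, -0.921, 0.337], [0.866, -0.0, -0.499]]
force: [-0.5, -0.3, -1.7]
finger_gap: 0.603
grasp_force: 63.7
```

```bash
python3 - <<'E'
from fk import *
st();plan(place((.5,-.15),30,.4,.0765),name='down',n=1)
E
```

```text
t 11.52 tcp [ 0.5154 -0.1439  0.0686] F [-0.5 -0.3 -1.7] gap 0.603 gf 63.7 q [-0.99  0.11  2.25  1.3   1.09 -0.68]
down 1 x d [-0.015 -0.004  0.004] w [ 0.0004 -0.0006 -0.0003]
```

servo_tool:
  commands:
    - {"dx": -0.014, "dy": 0, "dz": 0.008, "wx": 0, "wy": 0, "wz": 0, "hand": 1}
    - {"dx": 0, "dy": 0, "dz": 0, "wx": 0, "wy": 0, "wz": 0, "hand": 1}

```text
t: 11.68
tcp_pos: [0.5155, -0.144, 0.0673]
tcp_rot: [[0.459, 0.388, 0.799], [0.194, -0.922, 0.336], [0.867, 0.0, -0.499]]
force: [0.2, 0.2, -1.9]
finger_gap: 0.599
grasp_force: 63.7
```

servo_tool:
  commands:
    - {"dx": -0.009, "dy": 0, "dz": 0.005, "wx": 0, "wy": 0, "wz": 0, "hand": 1}
    - {"dx": 0, "dy": 0, "dz": 0, "wx": 0, "wy": 0, "wz": 0, "hand": 1}

```text
t: 11.85
tcp_pos: [0.5158, -0.1441, 0.0672]
tcp_rot: [[0.458, 0.388, 0.8], [0.193, -0.922, 0.337], [0.868, 0.0, -0.497]]
force: [-3.8, 1.9, 12.6]
finger_gap: 0.603
grasp_force: 64.9
```

servo_tool:
  commands:
    - {"dx": 0, "dy": 0, "dz": 0, "wx": 0, "wy": 0, "wz": 0, "hand": -1}
    - {"dx": 0, "dy": 0, "dz": 0, "wx": 0, "wy": 0, "wz": 0, "hand": -1}
    - {"dx": 0, "dy": 0, "dz": 0, "wx": 0, "wy": 0, "wz": 0, "hand": -1}
    - {"dx": 0, "dy": 0, "dz": 0, "wx": 0, "wy": 0, "wz": 0, "hand": -1}
    - {"dx": 0, "dy": 0, "dz": -0.2, "wx": 0, "wy": 0, "wz": 0, "hand": -1}
    - {"dx": 0, "dy": 0, "dz": -0.3, "wx": 0, "wy": 0, "wz": 0, "hand": -1}
    - {"dx": 0, "dy": 0, "dz": -0.3, "wx": 0, "wy": 0, "wz": 0, "hand": -1}
    - {"dx": 0, "dy": 0, "dz": 0, "wx": 0, "wy": 0, "wz": 0, "hand": -1}

```text
t: 12.52
tcp_pos: [0.4496, -0.1729, 0.1076]
tcp_rot: [[0.46, 0.386, 0.8], [0.194, -0.923, 0.334], [0.867, 0.001, -0.499]]
force: [0.9, -0.6, 0.7]
finger_gap: 1.001
grasp_force: 0.0
```

```bash
python3 - <<'E'
from fk import *
st();g=np.array([.5158,-.1441])-G*np.array([.8,.337]);ax=g+.0096*np.array([np.cos(.4),np.sin(.4)]);print('axis est',ax)
m=cams.camera_model('wrist');im=cams.camera('wrist')
ims=cams.camera('scene');imt=cams.camera('top')
np.savez('w5',**m)
b=cv2.resize(im,(384,288));a=cv2.resize(ims[100:244,130:322],(384,288));cv2.imwrite('pics/w5full.png',im[:,:,::-1]);cv2.imwrite('pics/s5.png',np.hstack([a,b])[:,:,::-1])
# round cap: dark grey top ellipse
hsv=cv2.cvtColor(im,cv2.COLOR_RGB2HSV)
Pz=lambda p:(lambda q:q[:2]/q[2])(np.array(m['K'])@np.array(m['orientation']).T@(np.array(p)-m['eye']))
print('pred cap top',Pz([*ax,.15]),'foot',Pz([*ax,0]))
E
```

```text
t 12.52 tcp [ 0.4496 -0.1729  0.1076] F [ 0.9 -0.6  0.7] gap 1.001 gf 0.0 q [-1.2  -0.03  2.28  1.14  1.27 -0.62]
axis est [ 0.50968219 -0.14666348]
pred cap top [251.7871659  103.30323826] foot [252.44245176 255.12305014]
```

View pics/s5.png

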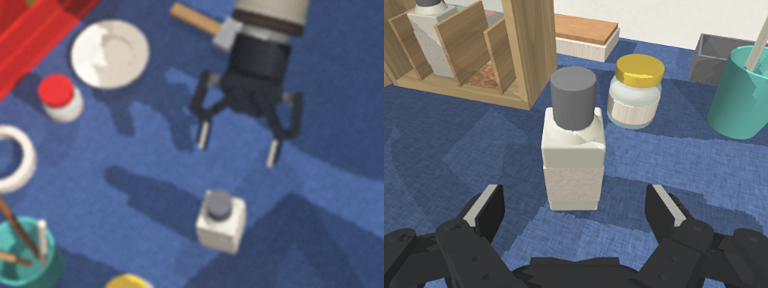

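The bottle is standing upright and free, and the cap top is at about (252,101) in full wrist pixels, which matches the prediction. Next I take it again by the cap.

```bash
python3 - <<'E'
from fk import *
ax=np.array([.5097,-.1467]);d=np.array([np.cos(.4),np.sin(.4)])
P=plan(place(ax-.08*d,20,.4,.134+.029),name='pre');print(P[:3,3])
P=place(ax-.08*d,20,.4,.134+.0291)
plan(place(ax,20,.4,.134),P,'in',n=4)
E
```

```text
pre 2 x d [ 0.228  0.001 -0.114] w [ 0.0008  0.055  -0.0006]
[ 0.45220024 -0.17101051  0.15660422]
in 4 x d [0.    0.    0.213] w [ 0. -0. -0.]
```

servo_tool:
  commands:
    - {"dx": 0.228, "dy": 0, "dz": -0.114, "wx": 0.001, "wy": 0.055, "wz": -0.0006, "hand": -1}
    - {"dx": 0.228, "dy": 0, "dz": -0.114, "wx": 0.001, "wy": 0.055, "wz": -0.0006, "hand": -1}
    - {"dx": 0, "dy": 0, "dz": 0, "wx": 0, "wy": 0, "wz": 0, "hand": -1}
    - {"dx": 0, "dy": 0, "dz": 0, "wx": 0, "wy": 0, "wz": 0, "hand": -1}

```text
t: 13.0
tcp_pos: [0.4524, -0.1703, 0.1558]
tcp_rot: [[0.317, 0.391, 0.864], [0.132, -0.92, 0.368], [0.939, -0.002, -0.343]]
force: [-0.1, 0.3, 0.4]
finger_gap: 1.003
grasp_force: 0.0
```

```bash
python3 - <<'E'
from fk import *
st();ax=np.array([.5097,-.1467]);plan(place(ax,20,.4,.134),n=4)
E
```

```text
t 13.00 tcp [ 0.4524 -0.1703  0.1558] F [-0.1  0.3  0.4] gap 1.003 gf 0.0 q [-1.26 -0.03  2.29  1.24  1.42 -0.68]
 4 x d [0.002 0.002 0.211] w [-0.0004  0.0002 -0.0002]
```

servo_tool:
  commands:
    - {"dx": 0.002, "dy": 0.002, "dz": 0.211, "wx": 0, "wy": 0, "wz": 0, "hand": -1}
    - {"dx": 0.002, "dy": 0.002, "dz": 0.211, "wx": 0, "wy": 0, "wz": 0, "hand": -1}
    - {"dx": 0.002, "dy": 0.002, "dz": 0.211, "wx": 0, "wy": 0, "wz": 0, "hand": -1}
    - {"dx": 0.002, "dy": 0.002, "dz": 0.211, "wx": 0, "wy": 0, "wz": 0, "hand": -1}
    - {"dx": 0, "dy": 0, "dz": 0, "wx": 0, "wy": 0, "wz": 0, "hand": 0}
    - {"dx": 0, "dy": 0, "dz": 0, "wx": 0, "wy": 0, "wz": 0, "hand": 1}
    - {"dx": 0, "dy": 0, "dz": 0, "wx": 0, "wy": 0, "wz": 0, "hand": 1}
    - {"dx": 0, "dy": 0, "dz": 0, "wx": 0, "wy": 0, "wz": 0, "hand": 1}

```text
t: 13.67
tcp_pos: [0.5255, -0.1401, 0.1284]
tcp_rot: [[0.316, 0.391, 0.864], [0.133, -0.92, 0.368], [0.939, -0.001, -0.343]]
force: [0.1, -0.4, -0.2]
finger_gap: 0.453
grasp_force: 0.0
```

servo_tool:
  commands:
    - {"dx": 0, "dy": 0, "dz": 0, "wx": 0, "wy": 0, "wz": 0, "hand": 1}
    - {"dx": 0, "dy": 0, "dz": 0, "wx": 0, "wy": 0, "wz": 0, "hand": 1}
    - {"dx": 0, "dy": 0, "dz": 0, "wx": 0, "wy": 0, "wz": 0, "hand": 1}
    - {"dx": 0, "dy": 0, "dz": 0, "wx": 0, "wy": 0, "wz": 0, "hand": 1}

```text
t: 14.0
tcp_pos: [0.5255, -0.1405, 0.1286]
tcp_rot: [[0.315, 0.39, 0.865], [0.133, -0.921, 0.367], [0.94, -0.001, -0.342]]
force: [0.0, -1.4, -0.1]
finger_gap: 0.375
grasp_force: 59.3
```

```bash
python3 - <<'E'
from fk import *
st();T0=now();print((T0[:3,3]-G*T0[:3,2]).round(4))
g=T0[:3,3]-G*T0[:3,2];q=np.array(monitor.read_state()['joint_positions'])
# foot at z 0 now; cap gripped at g[2]
h=g[2];U=T0.copy();U[2,3]+=.06
plan(U,T0,'lift',n=3)
F=place((.6656-.17*xc[0],.0756-.17*xc[1]),20,.1175,h+.06);plan(F,U,'carry')
I=place((.6656,.0756),20,.1175,h+.022);plan(I,F,'ins',n=8)
for a,b,n in((T0,U,3),(U,F,12),(F,I,8)):
    q,mx,j5,c=sim(a,b,q,n);print(q.round(2),mx,j5,c)
E
```

```text
t 14.00 tcp [ 0.5255 -0.1405  0.1286] F [ 0.  -1.4 -0.1] gap 0.375 gf 59.3 q [-1.03  0.08  2.26  1.41  1.23 -0.71]
[ 0.5094 -0.1473  0.135 ]
lift 3 x d [ 0.188 -0.    -0.068] w [0. 0. 0.]
carry 6 x d [ 0.025 -0.324  0.07 ] w [-0.0283  0.      0.0102]
ins 8 x d [ 0.028 -0.     0.216] w [ 0. -0. -0.]
[-1.02 -0.05  2.22  1.35  1.26 -0.53] 0.4412513744876027 1.2388105719707703 7.650691929137419e-23
[-0.26 -0.46  2.5   1.82  0.37 -0.41] 1.0218348127970078 0.36769673348475446 1.972379991748564e-18
[-0.09  0.08  2.18  2.61  0.39 -1.14] 1.0196865374908541 0.3561749740607038 1.3294395955386136e-18
```

servo_tool:
  commands:
    - {"dx": 0.188, "dy": 0, "dz": -0.068, "wx": 0, "wy": 0, "wz": 0, "hand": 1}
    - {"dx": 0.188, "dy": 0, "dz": -0.068, "wx": 0, "wy": 0, "wz": 0, "hand": 1}
    - {"dx": 0.188, "dy": 0, "dz": -0.068, "wx": 0, "wy": 0, "wz": 0, "hand": 1}

```text
t: 14.25
tcp_pos: [0.5256, -0.1401, 0.189]
tcp_rot: [[0.316, 0.391, 0.865], [0.132, -0.921, 0.368], [0.939, -0.002, -0.343]]
force: [0.4, -1.1, -1.7]
finger_gap: 0.381
grasp_force: 59.6
```

servo_tool:
  commands:
    - {"dx": 0.009, "dy": -0.122, "dz": 0.026, "wx": -0.0106, "wy": 0, "wz": 0.0038, "hand": 1}
    - {"dx": 0.009, "dy": -0.122, "dz": 0.026, "wx": -0.0106, "wy": 0, "wz": 0.0038, "hand": 1}
    - {"dx": 0.009, "dy": -0.122, "dz": 0.026, "wx": -0.0106, "wy": 0, "wz": 0.0038, "hand": 1}
    - {"dx": 0.009, "dy": -0.122, "dz": 0.026, "wx": -0.0106, "wy": 0, "wz": 0.0038, "hand": 1}
    - {"dx": 0.009, "dy": -0.122, "dz": 0.026, "wx": -0.0106, "wy": 0, "wz": 0.0038, "hand": 1}
    - {"dx": 0.009, "dy": -0.122, "dz": 0.026, "wx": -0.0106, "wy": 0, "wz": 0.0038, "hand": 1}
    - {"dx": 0.009, "dy": -0.122, "dz": 0.026, "wx": -0.0106, "wy": 0, "wz": 0.0038, "hand": 1}
    - {"dx": 0.009, "dy": -0.122, "dz": 0.026, "wx": -0.0106, "wy": 0, "wz": 0.0038, "hand": 1}

```text
t: 14.92
tcp_pos: [0.5137, -0.0405, 0.1881]
tcp_rot: [[0.331, 0.256, 0.908], [0.087, -0.967, 0.24], [0.94, -0.0, -0.342]]
force: [0.5, -0.2, -2.5]
finger_gap: 0.38
grasp_force: 59.8
```

```bash
python3 - <<'E'
from fk import *
st();plan(place((.6656-.17*xc[0],.0756-.17*xc[1]),20,.1175,.195),n=8)
E
```

```text
t 14.92 tcp [ 0.5137 -0.0405  0.1881] F [ 0.5 -0.2 -2.5] gap 0.380 gf 59.8 q [-0.8  -0.33  2.44  1.49  0.97 -0.41]
 8 x d [ 0.009 -0.12   0.023] w [-0.0106  0.      0.0038]
```

servo_tool:
  commands:
    - {"dx": 0.009, "dy": -0.12, "dz": 0.023, "wx": -0.0106, "wy": 0, "wz": 0.0038, "hand": 1}
    - {"dx": 0.009, "dy": -0.12, "dz": 0.023, "wx": -0.0106, "wy": 0, "wz": 0.0038, "hand": 1}
    - {"dx": 0.009, "dy": -0.12, "dz": 0.023, "wx": -0.0106, "wy": 0, "wz": 0.0038, "hand": 1}
    - {"dx": 0.009, "dy": -0.12, "dz": 0.023, "wx": -0.0106, "wy": 0, "wz": 0.0038, "hand": 1}
    - {"dx": 0.009, "dy": -0.12, "dz": 0.023, "wx": -0.0106, "wy": 0, "wz": 0.0038, "hand": 1}
    - {"dx": 0.009, "dy": -0.12, "dz": 0.023, "wx": -0.0106, "wy": 0, "wz": 0.0038, "hand": 1}
    - {"dx": 0.009, "dy": -0.12, "dz": 0.023, "wx": -0.0106, "wy": 0, "wz": 0.0038, "hand": 1}
    - {"dx": 0.009, "dy": -0.12, "dz": 0.023, "wx": -0.0106, "wy": 0, "wz": 0.0038, "hand": 1}

```text
t: 15.58
tcp_pos: [0.5141, 0.0574, 0.1886]
tcp_rot: [[0.34, 0.117, 0.933], [0.04, -0.993, 0.11], [0.94, 0.0, -0.342]]
force: [1.4, -0.1, -1.8]
finger_gap: 0.38
grasp_force: 59.8
```

servo_tool:
  commands:
    - {"dx": 0, "dy": 0, "dz": 0, "wx": 0, "wy": 0, "wz": 0, "hand": 1}
    - {"dx": 0, "dy": 0, "dz": 0, "wx": 0, "wy": 0, "wz": 0, "hand": 1}

```text
t: 15.75
tcp_pos: [0.5142, 0.0584, 0.1886]
tcp_rot: [[0.34, 0.121, 0.933], [0.042, -0.993, 0.114], [0.94, 0.0, -0.342]]
force: [-0.8, -0.3, -3.5]
finger_gap: 0.377
grasp_force: 60.0
```

```bash
python3 - <<'E'
from fk import *
st();plan(place((.6656-.17*xc[0],.0756-.17*xc[1]),20,.1175,.195),n=1)
m=cams.camera_model('wrist');im=cams.camera('wrist')[:,:,::-1].copy()
Pz=lambda p:(lambda q:q[:2]/q[2])(np.array(m['K'])@np.array(m['orientation']).T@(np.array(p)-m['eye']))
mid=(hinge-.131*yc)+.07*xc
im=cv2.resize(im,(800,600),interpolation=cv2.INTER_CUBIC)
for y in(-.081,-.075,-.003,.003,.075):
    p=Pz(mid-.058*xc+y*yc+[0,0,.112])*800/512;print(y,p.round(0));cv2.circle(im,tuple(int(v) for v in p),3,(0,0,255),1)
for x,y in((-.045,-.072),(-.045,-.006),(.021,-.006),(.021,-.072)):
    p=Pz(mid+x*xc+y*yc+[0,0,.015])*800/512;cv2.circle(im,tuple(int(v) for v in p),3,(255,0,0),1)
cv2.imwrite('pics/w6.png',im)
E
```

```text
t 15.75 tcp [0.5142 0.0584 0.1886] F [-0.8 -0.3 -3.5] gap 0.377 gf 60.0 q [-0.27 -0.46  2.5   1.82  0.37 -0.4 ]
 1 x d [ 0.     0.007 -0.001] w [-0.0025  0.0001  0.0012]
-0.081 [474. 347.]
-0.075 [463. 347.]
-0.003 [338. 346.]
0.003 [328. 346.]
0.075 [203. 346.]
```

View pics/w6.png

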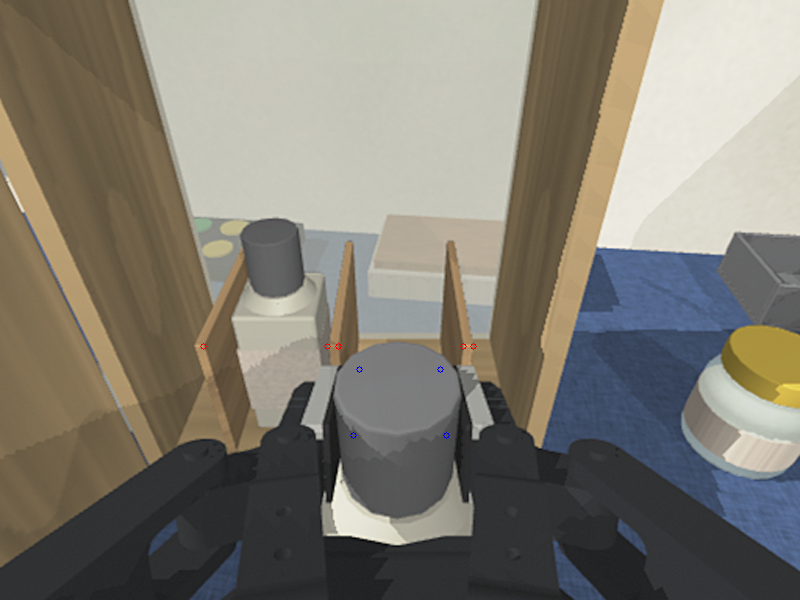

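The projected partition corners lie on the real ones at (203,346), (333,346) and (468,347), and the bottle is centred before the right bay. I'll insert it.

```bash
python3 - <<'E'
from fk import *
plan(place((.6656,.0756),20,.1175,.158),n=14)
E
```

```text
14 x d [ 0.017 -0.     0.123] w [-0.0001  0.      0.0001]
```

servo_tool:
  commands:
    - {"dx": 0.017, "dy": 0, "dz": 0.123, "wx": 0, "wy": 0, "wz": 0, "hand": 1}
    - {"dx": 0.017, "dy": 0, "dz": 0.123, "wx": 0, "wy": 0, "wz": 0, "hand": 1}
    - {"dx": 0.017, "dy": 0, "dz": 0.123, "wx": 0, "wy": 0, "wz": 0, "hand": 1}
    - {"dx": 0.017, "dy": 0, "dz": 0.123, "wx": 0, "wy": 0, "wz": 0, "hand": 1}
    - {"dx": 0.017, "dy": 0, "dz": 0.123, "wx": 0, "wy": 0, "wz": 0, "hand": 1}
    - {"dx": 0.017, "dy": 0, "dz": 0.123, "wx": 0, "wy": 0, "wz": 0, "hand": 1}
    - {"dx": 0.017, "dy": 0, "dz": 0.123, "wx": 0, "wy": 0, "wz": 0, "hand": 1}
    - {"dx": 0, "dy": 0, "dz": 0, "wx": 0, "wy": 0, "wz": 0, "hand": 1}

```text
t: 16.47
tcp_pos: [0.6005, 0.0652, 0.1701]
tcp_rot: [[0.34, 0.116, 0.933], [0.04, -0.993, 0.109], [0.94, 0.0, -0.342]]
force: [-0.3, 0.6, -2.5]
finger_gap: 0.382
grasp_force: 59.9
```

```bash
python3 - <<'E'
from fk import *
st();plan(place((.6656,.0756),20,.1175,.158),n=8)
E
```

```text
t 16.47 tcp [0.6005 0.0652 0.1701] F [-0.3  0.6 -2.5] gap 0.382 gf 59.9 q [-0.16 -0.15  2.35  2.37  0.37 -0.93]
 8 x d [ 0.014 -0.003  0.106] w [ 0.0001 -0.     -0.    ]
```

servo_tool:
  commands:
    - {"dx": 0.014, "dy": -0.003, "dz": 0.106, "wx": 0, "wy": 0, "wz": 0, "hand": 1}
    - {"dx": 0.014, "dy": -0.003, "dz": 0.106, "wx": 0, "wy": 0, "wz": 0, "hand": 1}
    - {"dx": 0.014, "dy": -0.003, "dz": 0.106, "wx": 0, "wy": 0, "wz": 0, "hand": 1}
    - {"dx": 0.014, "dy": -0.003, "dz": 0.106, "wx": 0, "wy": 0, "wz": 0, "hand": 1}
    - {"dx": 0.014, "dy": -0.003, "dz": 0.106, "wx": 0, "wy": 0, "wz": 0, "hand": 1}
    - {"dx": 0.014, "dy": -0.003, "dz": 0.106, "wx": 0, "wy": 0, "wz": 0, "hand": 1}
    - {"dx": 0.014, "dy": -0.003, "dz": 0.106, "wx": 0, "wy": 0, "wz": 0, "hand": 1}
    - {"dx": 0.014, "dy": -0.003, "dz": 0.106, "wx": 0, "wy": 0, "wz": 0, "hand": 1}

```text
t: 17.13
tcp_pos: [0.6819, 0.0776, 0.1521]
tcp_rot: [[0.339, 0.116, 0.934], [0.04, -0.993, 0.109], [0.94, 0.001, -0.342]]
force: [0.7, -0.5, -1.2]
finger_gap: 0.383
grasp_force: 60.1
```

servo_tool:
  commands:
    - {"dx": 0, "dy": 0, "dz": 0, "wx": 0, "wy": 0, "wz": 0, "hand": 1}
    - {"dx": 0, "dy": 0, "dz": 0, "wx": 0, "wy": 0, "wz": 0, "hand": 1}

```text
t: 17.3
tcp_pos: [0.6814, 0.0781, 0.1518]
tcp_rot: [[0.34, 0.117, 0.933], [0.04, -0.993, 0.11], [0.94, 0.0, -0.342]]
force: [-0.2, -0.7, -2.3]
finger_gap: 0.376
grasp_force: 60.0
```

```bash
python3 - <<'E'
from fk import *
st();T=now();g=T[:3,3]-G*T[:3,2];print(g);plan(place((.6656,.0756),20,.1175,.153),n=2)
E
```

```text
t 17.30 tcp [0.6814 0.0781 0.1518] F [-0.2 -0.7 -2.3] gap 0.376 gf 60.0 q [-0.09  0.08  2.19  2.61  0.39 -1.14]
[0.66394601 0.07601291 0.158194  ]
 2 x d [-0.022  0.003  0.016] w [0.0001 0.0001 0.0001]
```

servo_tool:
  commands:
    - {"dx": -0.022, "dy": 0.003, "dz": 0.016, "wx": 0, "wy": 0, "wz": 0, "hand": 1}
    - {"dx": -0.022, "dy": 0.003, "dz": 0.016, "wx": 0, "wy": 0, "wz": 0, "hand": 1}
    - {"dx": -0.01, "dy": 0, "dz": 0.004, "wx": 0, "wy": 0, "wz": 0, "hand": 1}
    - {"dx": 0, "dy": 0, "dz": 0, "wx": 0, "wy": 0, "wz": 0, "hand": 1}

```text
t: 17.63
tcp_pos: [0.6828, 0.0788, 0.1453]
tcp_rot: [[0.34, 0.118, 0.933], [0.041, -0.993, 0.111], [0.94, 0.0, -0.342]]
force: [0.4, 0.5, -2.2]
finger_gap: 0.383
grasp_force: 60.0
```

servo_tool:
  commands:
    - {"dx": -0.014, "dy": 0, "dz": 0.005, "wx": 0, "wy": 0, "wz": 0, "hand": 1}
    - {"dx": 0, "dy": 0, "dz": 0, "wx": 0, "wy": 0, "wz": 0, "hand": 1}

```text
t: 17.8
tcp_pos: [0.683, 0.079, 0.144]
tcp_rot: [[0.34, 0.118, 0.933], [0.041, -0.993, 0.111], [0.94, 0.001, -0.342]]
force: [0.6, -0.6, -2.5]
finger_gap: 0.382
grasp_force: 60.0
```

servo_tool:
  commands:
    - {"dx": -0.014, "dy": 0, "dz": 0.005, "wx": 0, "wy": 0, "wz": 0, "hand": 1}
    - {"dx": 0, "dy": 0, "dz": 0, "wx": 0, "wy": 0, "wz": 0, "hand": 1}

```text
t: 17.97
tcp_pos: [0.6835, 0.0792, 0.1436]
tcp_rot: [[0.338, 0.119, 0.934], [0.041, -0.993, 0.112], [0.94, 0.001, -0.34]]
force: [-1.0, 0.2, 4.0]
finger_gap: 0.378
grasp_force: 60.4
```

Contact on the mat. I'll open partway to stay clear of bottle2's cap, then back out.

servo_tool:
  commands:
    - {"dx": 0, "dy": 0, "dz": 0, "wx": 0, "wy": 0, "wz": 0, "hand": -0.25}
    - {"dx": 0, "dy": 0, "dz": 0, "wx": 0, "wy": 0, "wz": 0, "hand": -0.25}
    - {"dx": 0, "dy": 0, "dz": 0, "wx": 0, "wy": 0, "wz": 0, "hand": -0.25}
    - {"dx": 0, "dy": 0, "dz": 0, "wx": 0, "wy": 0, "wz": 0, "hand": -0.25}

```text
t: 18.3
tcp_pos: [0.6831, 0.079, 0.1427]
tcp_rot: [[0.34, 0.118, 0.933], [0.041, -0.993, 0.111], [0.94, 0.0, -0.342]]
force: [-0.9, 0.1, -0.4]
finger_gap: 0.623
grasp_force: 0.0
```

servo_tool:
  commands:
    - {"dx": 0, "dy": 0, "dz": -0.1, "wx": 0, "wy": 0, "wz": 0, "hand": -0.25}
    - {"dx": -0.01, "dy": 0, "dz": -0.12, "wx": 0, "wy": 0, "wz": 0, "hand": -0.25}
    - {"dx": -0.02, "dy": 0, "dz": -0.12, "wx": 0, "wy": 0, "wz": 0, "hand": -0.25}
    - {"dx": -0.02, "dy": 0, "dz": -0.12, "wx": 0, "wy": 0, "wz": 0, "hand": -0.25}
    - {"dx": -0.02, "dy": 0, "dz": -0.12, "wx": 0, "wy": 0, "wz": 0, "hand": -0.25}
    - {"dx": -0.02, "dy": 0, "dz": -0.12, "wx": 0, "wy": 0, "wz": 0, "hand": -0.25}
    - {"dx": -0.02, "dy": 0, "dz": -0.12, "wx": 0, "wy": 0, "wz": 0, "hand": -0.25}
    - {"dx": -0.02, "dy": 0, "dz": -0.12, "wx": 0, "wy": 0, "wz": 0, "hand": -0.25}

```text
t: 18.97
tcp_pos: [0.5904, 0.068, 0.1626]
tcp_rot: [[0.34, 0.118, 0.933], [0.041, -0.993, 0.111], [0.94, 0.001, -0.342]]
force: [-0.1, 0.6, -0.1]
finger_gap: 0.626
grasp_force: 0.0
```

servo_tool:
  commands:
    - {"dx": 0, "dy": 0, "dz": -0.12, "wx": 0, "wy": 0, "wz": 0, "hand": -0.25}
    - {"dx": 0, "dy": 0, "dz": -0.12, "wx": 0, "wy": 0, "wz": 0, "hand": -0.25}
    - {"dx": 0, "dy": 0, "dz": -0.12, "wx": 0, "wy": 0, "wz": 0, "hand": -0.25}
    - {"dx": 0, "dy": 0, "dz": -0.12, "wx": 0, "wy": 0, "wz": 0, "hand": -0.25}
    - {"dx": 0, "dy": 0, "dz": -0.12, "wx": 0, "wy": 0, "wz": 0, "hand": -0.25}
    - {"dx": 0, "dy": 0, "dz": -0.12, "wx": 0, "wy": 0, "wz": 0, "hand": -0.25}
    - {"dx": 0, "dy": 0, "dz": 0, "wx": 0, "wy": 0, "wz": 0, "hand": -0.25}
    - {"dx": 0, "dy": 0, "dz": 0, "wx": 0, "wy": 0, "wz": 0, "hand": -0.25}

```text
t: 19.63
tcp_pos: [0.5239, 0.0598, 0.188]
tcp_rot: [[0.338, 0.118, 0.934], [0.041, -0.993, 0.11], [0.94, 0.001, -0.34]]
force: [-0.6, -0.6, -0.0]
finger_gap: 0.629
grasp_force: 0.0
```

```bash
python3 - <<'E'
from fk import *
st();m=cams.camera_model('wrist');im=cams.camera('wrist');im2=cams.camera('scene');it=cams.camera('top')
cv2.imwrite('pics/w7.png',im[:,:,::-1]);cv2.imwrite('pics/t7.png',it[:,:,::-1])
def Pz(m,p): q=np.array(m['K'])@np.array(m['orientation']).T@(np.array(p)-m['eye']);return q[:2]/q[2]
mat=np.array([.6656,.0756]);b2=(hinge-.131*yc+.058*xc+.039*yc)[:2]
hsv=cv2.cvtColor(im,cv2.COLOR_RGB2HSV)
w=((hsv[:,:,1]<40)&(hsv[:,:,2]>60)&(hsv[:,:,2]<140)).astype(np.uint8)
for c in cv2.findContours(w,0,2)[0]:
    if cv2.contourArea(c)>250: x=cv2.boundingRect(c);print('grey blob',x,cv2.contourArea(c))
for n,p in(('b1',mat),('b2',b2)):
    print(n,'cap top',Pz(m,[*p,.165 if n=='b1' else .162]).round(1),'cap bottom',Pz(m,[*p,.127]).round(1))
# door angle: top free edge in scene view
ms=cams.camera_model('scene')
for th in(1.8,1.86,1.92):
    a=np.array([[np.cos(th),np.sin(th),0],[-np.sin(th),np.cos(th),0],[0,0,1]]);print(th,Pz(ms,hinge+a@(-.05*xc-.23*yc)+[0,0,.311]).round(1))
E
```

```text
t 19.63 tcp [0.5239 0.0598 0.188 ] F [-0.6 -0.6 -0. ] gap 0.629 gf 0.0 q [-0.24 -0.42  2.49  1.91  0.36 -0.49]
grey blob (439, 246, 30, 49) 596.5
grey blob (200, 182, 12, 95) 449.0
grey blob (461, 152, 51, 64) 2415.0
grey blob (150, 144, 50, 53) 1828.5
grey blob (230, 141, 42, 53) 1718.0
b1 cap top [255.1 149.9] cap bottom [255.  184.6]
b2 cap top [169.3 152.8] cap bottom [175.  184.6]
1.8 [465.5 259.4]
1.86 [470.5 265.7]
1.92 [475.2 272.3]
```

```bash
python3 - <<'E'
from fk import *
from plant import close_job
im=cams.camera('scene');hsv=cv2.cvtColor(im,cv2.COLOR_RGB2HSV)
w=((hsv[:,:,1]<45)&(hsv[:,:,2]>110)).astype(np.uint8);w[:230]=0;w[310:]=0;w[:,:430]=0
for c in cv2.findContours(w,0,2)[0]:
    if cv2.contourArea(c)>10: print(cv2.boundingRect(c),cv2.contourArea(c))
print(im[255:280:4,462:482:4].tolist())
E
```

```text
(468, 263, 5, 6) 18.5
(435, 253, 25, 24) 53.5
[[[65, 86, 132], [66, 87, 134], [70, 92, 140], [71, 95, 147], [75, 98, 152]], [[72, 94, 141], [67, 88, 132], [69, 91, 138], [72, 95, 144], [72, 97, 144]], [[70, 88, 130], [79, 89, 115], [145, 151, 158], [73, 99, 153], [74, 100, 151]], [[77, 79, 80], [84, 85, 85], [190, 194, 190], [81, 102, 150], [73, 98, 149]], [[82, 98, 132], [64, 84, 129], [66, 88, 136], [72, 95, 143], [72, 96, 147]], [[65, 88, 133], [66, 88, 136], [67, 89, 136], [70, 96, 146], [72, 97, 147]], [[68, 93, 141], [65, 88, 136], [72, 94, 142], [73, 100, 151], [71, 97, 147]]]
```

The handle top is at (470,266), so the door is still at about 1.86 rad. The bottle is on the mat and the gripper is clear, so I'm handing in.

```bash
python3 -c "
from plant import close_job;print(close_job())"
```

```text
the job is handed in; nothing more can be done
None
```

Job handed in at about 20 s: the door is wide open at about 1.86 rad, and the bottle was stood on the table, released, retaken and set on the cork mat about 3 mm off centre. The other bottle and table items were not measured again afterwards, but I saw no sign they were touched.

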